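Stir the deburring beads

TASK

Blue and white deburring beads lie on separate sides of the steel pot. Tip the lying stirrer up on its foot, without lifting the foot off the table, let it stand there free, then take it again by the top end of its grip, lower it between the beads to the bottom of the pot and stir them round in at least three wide full circles, keeping it upright. Then stand it upright on the round rubber mat and let go, with every bead still in the pot and the other things on the table left alone.

Things in the scene. Friction and masses are not known exactly. Their poses are not given: they have to be found in the camera images.
- stirrer: Hand stirrer, 190 mm long, 0.2 kg: steel foot (36 mm across, 14 mm high, then a cone down to the stem at 34 mm), 14 mm stem, orange grip. Origin: centre of the foot's flat underside. x runs along the stem from foot to grip (up when standing). Starts lying, axis about level (18 mm up at the foot, 13 mm at the grip). Centre of mass 45 mm from the underside; stands safely on its foot.
- stirrer_top (a point): Centre of the end face of the stirrer's grip, 190 mm from the foot's underside. The grip is orange plastic, square in section, 26 x 26 mm, and takes up the last 70 mm of the stirrer. Axes as the stirrer's: x along the stem, pointing out of the grip's end; y and z square to the grip's flat sides. It lies on one flat side at the start.
- pot: Open round steel pot screwed to the table by a flange (flange 168 mm across, 6 mm high): 136 mm across outside, 140 at the lip, 128 mm across inside (wall 4 mm), rim 72 mm above the table, flat inner floor 8 mm above the table. Origin: on its axis at table level; z up; it does not move. Smooth and slippery inside, as is the foot of the stirrer.
- park_mat: Round black rubber mat with a yellow border, 90 mm across, 4 mm thick, fixed flat on the table. Origin: its centre at table level; its top is 4 mm above that.
- bead_0: Blue barrel-shaped deburring bead, 23 mm across, 21 mm high, 14 g, loose, slippery, standing on the pot's floor by the wall at the start (blue along one side, white along the other, the middle of the pot free over 60 mm). Origin: centre of its underside.
- bead_1: Blue barrel-shaped deburring bead, 23 mm across, 21 mm high, 14 g, loose, slippery, standing on the pot's floor by the wall at the start (blue along one side, white along the other, the middle of the pot free over 60 mm). Origin: centre of its underside.
- bead_2: Blue barrel-shaped deburring bead, 23 mm across, 21 mm high, 14 g, loose, slippery, standing on the pot's floor by the wall at the start (blue along one side, white along the other, the middle of the pot free over 60 mm). Origin: centre of its underside.
- bead_3: White barrel-shaped deburring bead, 23 mm across, 21 mm high, 14 g, loose, slippery, standing on the pot's floor by the wall at the start (blue along one side, white along the other, the middle of the pot free over 60 mm). Origin: centre of its underside.
- bead_4: White barrel-shaped deburring bead, 23 mm across, 21 mm high, 14 g, loose, slippery, standing on the pot's floor by the wall at the start (blue along one side, white along the other, the middle of the pot free over 60 mm). Origin: centre of its underside.
- bead_5: White barrel-shaped deburring bead, 23 mm across, 21 mm high, 14 g, loose, slippery, standing on the pot's floor by the wall at the start (blue along one side, white along the other, the middle of the pot free over 60 mm). Origin: centre of its underside.
- ink_tin: Bystander: flat red and black tin, 52x76x18 mm, loose. Origin: centre of its underside. Leave it alone.
- tape_yellow: Bystander: yellow roll of tape lying flat, 68 mm across, 18 mm high, loose. Origin: centre of its underside. Leave it alone.
- yellow_meter: Bystander: yellow hand meter lying flat, 142x68x41 mm, loose. Origin: centre of its underside. Leave it alone.
- terminal_block: Bystander: pale terminal strip, 20x90x20 mm, loose. Origin: centre of its underside. Leave it alone.
Not all that is in view belongs to the job. Several things have the shape of the stirrer; the one meant has the colours described above.

How it is judged (in metres and radians):
On the way, in this order (a step that is already met when the one before it is completed fails the run):
1. the stirrer is half tipped up (its axis 25 to 60 degrees from vertical) with its foot still on the table (angle between stirrer's own x axis and vertical between 0.43 and 1.05 rad and height (world z) of stirrer below 0.035 m), for 0.05 s.
2. it stands upright on its foot on the table, let go and still (angle between stirrer's own x axis and vertical below 0.1 rad and linear speed of stirrer below 0.03 m/s and contact force between the fingers and stirrer below 0.2 N and height (world z) of stirrer below 0.009 m), for 0.3 s.
3. it is held by the top end of its grip and carried upright, the foot 30 mm or more above the table (x of the grasp point in the frame of stirrer above 0.145 m and height (world z) of stirrer above 0.03 m and angle between stirrer's own x axis and vertical below 0.4 rad and contact force between the fingers and stirrer above 1 N), for 0.1 s.
4. stirring: the foot, down among the beads near the pot's floor and held by the grip's top end, passes one side of the pot (+x of the pot), at least 18 mm off its centre (x of stirrer in the frame of pot above 0.018 m and y of stirrer in the frame of pot between -0.015 and 0.015 m and horizontal distance between stirrer and pot below 0.06 m and height (world z) of stirrer below 0.024 m and angle between stirrer's own x axis and vertical below 0.4 rad and x of the grasp point in the frame of stirrer above 0.145 m), for 0.02 s.
5. stirring: the foot, down among the beads near the pot's floor and held by the grip's top end, passes the opposite side of the pot (-x of the pot), at least 18 mm off its centre (x of stirrer in the frame of pot below -0.018 m and y of stirrer in the frame of pot between -0.015 and 0.015 m and horizontal distance between stirrer and pot below 0.06 m and height (world z) of stirrer below 0.024 m and angle between stirrer's own x axis and vertical below 0.4 rad and x of the grasp point in the frame of stirrer above 0.145 m), for 0.02 s.
6. stirring: the foot, down among the beads near the pot's floor and held by the grip's top end, passes a side square to these of the pot (+y of the pot), at least 18 mm off its centre (y of stirrer in the frame of pot above 0.018 m and x of stirrer in the frame of pot between -0.015 and 0.015 m and horizontal distance between stirrer and pot below 0.06 m and height (world z) of stirrer below 0.024 m and angle between stirrer's own x axis and vertical below 0.4 rad and x of the grasp point in the frame of stirrer above 0.145 m), for 0.02 s.
7. stirring: the foot, down among the beads near the pot's floor and held by the grip's top end, passes the side opposite to that of the pot (-y of the pot), at least 18 mm off its centre (y of stirrer in the frame of pot below -0.018 m and x of stirrer in the frame of pot between -0.015 and 0.015 m and horizontal distance between stirrer and pot below 0.06 m and height (world z) of stirrer below 0.024 m and angle between stirrer's own x axis and vertical below 0.4 rad and x of the grasp point in the frame of stirrer above 0.145 m), for 0.02 s.
At the end, for the whole second after the job is handed in: The stirrer stands upright (within 0.1 rad) and still on the mat, the middle of its foot within 30 mm of the mat's centre, let go; all six beads lie in the pot, and at least one blue and one white one lie more than 20 mm from where they started (angle between stirrer's own x axis and vertical below 0.1 rad and linear speed of stirrer below 0.03 m/s and contact force between the fingers and stirrer below 0.2 N and horizontal distance between stirrer and park_mat below 0.03 m and height (world z) of stirrer below 0.012 m and horizontal distance between each of bead_0, bead_1, bead_2, bead_3, bead_4, bead_5 and pot below 0.066 m and height (world z) of each of bead_0, bead_1, bead_2, bead_3, bead_4, bead_5 below 0.06 m and distance of any of bead_0, bead_1, bead_2 from where it was at the start of the episode above 0.02 m and distance of any of bead_3, bead_4, bead_5 from where it was at the start of the episode above 0.02 m); the robot touches nothing.
It fails at once if a bystander (tin, tape, meter, terminal strip) is moved by more than 25 mm (distance of any of ink_tin, tape_yellow, yellow_meter, terminal_block from where it was at the start of the episode above 0.025 m).
It fails at once if a bead leaves the pot (horizontal distance between any of bead_0, bead_1, bead_2, bead_3, bead_4, bead_5 and pot above 0.08 m).
It also fails if it takes over 72 s, if anything falls off the work surface, if the arm or the gripper's body presses on something with over 40 N, if the wrist force passes 120 N, or if a joint passes its speed limit or range.

ROBOT

A 6-joint arm with a two-finger parallel gripper is mounted at the origin on a cart in front of the work surface, level with it; the furniture and walls round the work are solid. World frame = base frame: x ahead of the robot, y to its left, z up, the work surface at z = 0. Lengths are in mm, angles in rad, forces in N, time in s.
With the tool pointing down it reaches from about 350 to 775 mm from the base axis. Payload 7.3 kg.
Tool frame: the origin (TCP) lies at the very end of the fingers, on their centre line; the grasp point (between the pads) lies 19 mm behind it; z points along the fingers, y is the direction in which the jaws open and shut (so a half turn about z gives the same grasp; the last joint's range is limited). The gripper opens to 92 mm and grips with 3 to 60 N. Pads are 19 mm wide; open, the fingers measure 130 mm over their backs; the gripper's body (75 mm by 190 mm) begins 47 mm behind the grasp point.
Start: joints at [1.065, 0.342, 1.524, -0, 1.275, -0.146], TCP at [184.832, 491.408, 226.741] pointing down, gripper open.
Joint ranges: [-2.53, 2.53], [-0.77, 2.02], [0.04, 2.7], [-1, 4.14], [0.28, 2.66], [-3.11, 3.11]. Speed limits (rad/s): [2.57, 2.57, 3.14, 3.14, 3.14, 3.14].

INTERFACE

Orientations are given as a rotation vector (axis times angle).
In Python, from rig import arm gives the robot as it stands.
- The arm moves only by the shell command python3 -m crank 'ROWS' [FORCE]. ROWS is text: rows parted by semicolons, each of 7 numbers parted by spaces: the shift along the tool's x, y, z in mm, then the turn, a rotation vector about the tool's x, y, z in rad, then the opening, from 0 (shut) to 1 (fully open). A call has 1 to 20 rows; each row is the pose to reach, as a shift and turn from the pose commanded when the call began, along the tool's axes at that moment; what a row does not reach only later rows make up. A row lasts 1/10 s, in which the tool goes at most 50 mm and 8.59 degrees, less where a joint would pass 70% of its speed; a pose out of reach is approached as far as the arm can. A call with a gripper value outside its range is refused whole. The fingers move at their own pace and stop on an object; FORCE is the grip in N (left out, the last holds). Time passes only in rows, so rows that repeat a pose let the fingers close. It gives the time, the measured TCP pose, the force and the opening at its end, in the units of the state.
- arm.get_state(): the state, without advancing time (a new reading comes with each control period).
- arm.read_camera(name): name is "scene" or "top" or "wrist"; returns the picture (480x640x3 uint8, red, green, blue); there is no depth.
- arm.calibration(name): a dict with "fx", "fy", "cx", "cy" (pixels), "eye" and "rotation" of the camera in the world; the wrist camera has in their place "tool_from_camera" (4x4, takes a point from camera to tool coordinates, whose origin is the TCP and whose axes are the flange's). Camera axes: x right, y up, looking along -z (the intrinsics and any distortion apply to the point x, -y, -z); pixel columns grow to the right and rows downward; lengths in mm; the calibration is good to about 2 mm. A picture is of the moment at which its call begins: read the wrist's pose just before it. calibration takes no time and is no camera call.
- arm.job_done(): hands the job in, once; it reports no verdict.
Trained networks look in the newest picture that a camera, given by its name, has taken for a name from the list of things; names that differ only in an ending like _2 or _b are one class to them, and where a whole thing is asked for, a point or a joint stands for the part that bears it (a point fixed in the world has none). Each returns a list of dicts, best first, with "conf" (0 to 1); they miss things now and then, are a little off and sometimes report something else, mostly with a low value. They report only what shows in the picture. A call takes as long as a camera call. They do not tell look-alikes from the thing itself.
- arm.spot_in(camera, target): "rect" ([left, top, width, height] in pixels, round what is visible of it).
The state is a dict: "time": time; "joints": joint angles; "joint_vel": joint speeds; "joint_efforts": joint torques, N m; "tool_pos": TCP position; "eef_rot": TCP orientation; "force": force on the tool from outside, world axes, zero at the start; "ft_torque": the same for the moment, N m; "gripper_width": opening from 0.0 (shut) to 1.0 (fully open).
Only numpy, scipy, OpenCV 4.12 (cv2) and the standard library are available. Lean on these libraries where they do the work, as an engineer would, in place of code of your own. Each camera call takes 0.05 s, during which the arm holds its last target.

## Working session

There is one attempt and no reset: what is moved stays moved. The work goes in short steps, Python scripts to look and compute and a shell command to move; the robot and the scene stay as the last step left them, time stands still between calls to the robot, and variables do not carry over. Pictures are saved under pics/ and viewed, and the job is handed in when it is done.

```bash
ls; mkdir -p pics; python3 - <<'E'
from rig import arm
import cv2,json
for c in ("scene","top","wrist"):
    im=arm.read_camera(c); cv2.imwrite(f"pics/{c}0.png",im[:,:,::-1]); print(c,arm.calibration(c))
print(arm.get_state())
E
```

```text
pics
scene {'fx': 611.6681798476646, 'fy': 611.6681798476646, 'cx': 321.84561161074566, 'cy': 233.88927615008313, 'eye': array([-235.14978541, 1609.92577753,  957.37902257]), 'rotation': array([ 0.32926407, -1.40789921, -2.33730745])}
top {'fx': 531.7811146265684, 'fy': 531.7811146265684, 'cx': 314.99414505429553, 'cy': 241.49454836432665, 'eye': array([ 278.43642164,   44.65837067, 1387.78826173]), 'rotation': array([ 0.15620845, -0.13485631, -1.59476033])}
wrist {'fx': 332.90083120217344, 'fy': 332.90083120217344, 'cx': 318.5298778198809, 'cy': 242.24592192988527, 'tool_from_camera': array([[-1.14373355e-04,  9.55635612e-01,  2.94551464e-01,
         8.10481143e+01],
       [ 9.99999636e-01,  3.58465488e-04, -7.74700181e-04,
         1.31253879e+00],
       [-8.45917615e-04,  2.94551268e-01, -9.55635304e-01,
        -1.58807191e+02],
       [ 0.00000000e+00,  0.00000000e+00,  0.00000000e+00,
         1.00000000e+00]])}
{'time': 0.15, 'joints': array([ 1.06500252e+00,  3.42571162e-01,  1.52476462e+00, -2.45861592e-06,
        1.27537859e+00, -1.45978233e-01]), 'joint_vel': array([-1.97770430e-03, -2.44229496e-03, -2.73476386e-03,  9.11756521e-05,
       -4.74071053e-04, -1.04179859e-03]), 'joint_efforts': array([ 1.02164289e-03, -4.31472015e+01, -2.44352567e+01,  7.17809773e-02,
        5.38182200e-02, -1.24369271e-04]), 'tool_pos': array([184.68365128, 491.140769  , 226.21170891]), 'eef_rot': array([-5.62087933e-01, -3.09053660e+00,  1.67024911e-03]), 'force': array([ 0.47675307, -0.23213766, -0.39574634]), 'ft_torque': array([-0.03117128,  0.01565159,  0.07434096]), 'gripper_width': 1.0002063723699537}
```

View pics/top0.png

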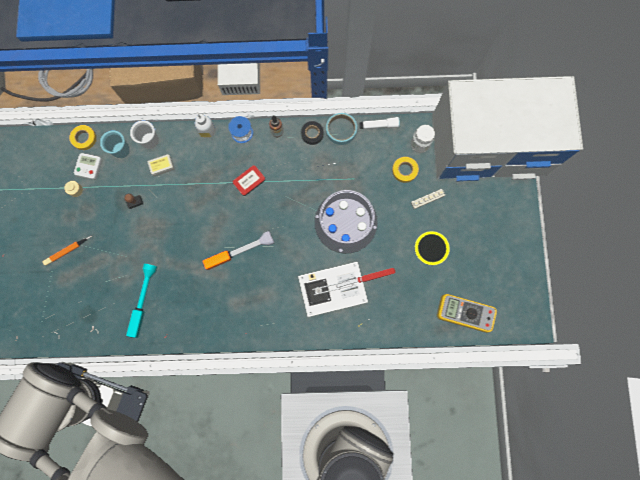

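View pics/scene0.png

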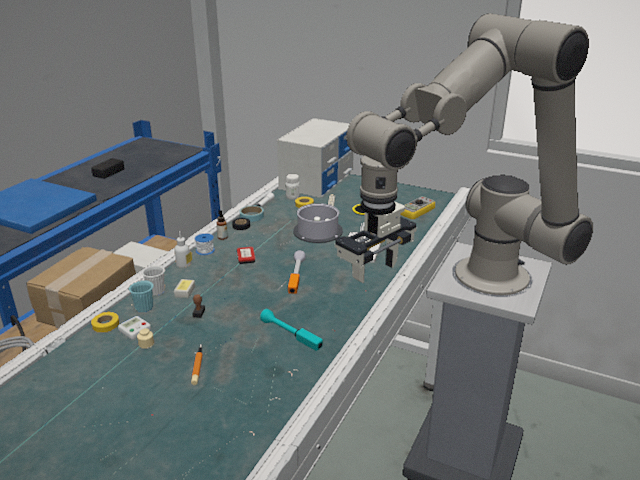

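View pics/wrist0.png

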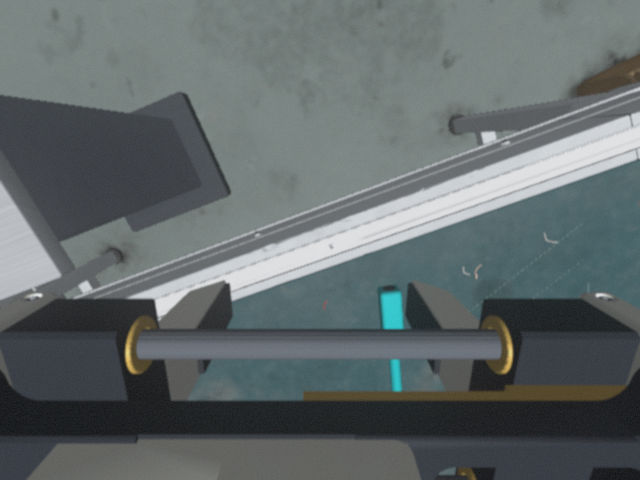

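The top view shows the orange/steel stirrer lying with its grip end near (205,262) and foot near (270,238). The pot is at about (346,218), with blue beads at its lower left and white beads at its upper right. The mat is at (432,248). The teal look-alike is at (140,300).

```bash
cat > h.py <<'E'
import numpy as np,cv2
from scipy.spatial.transform import Rotation as R
from rig import arm
def ray(cam,u,v,pose=None):
    c=arm.calibration(cam)
    d=np.array([(u-c['cx'])/c['fx'],-(v-c['cy'])/c['fy'],-1])
    if cam=='wrist':
        T=c['tool_from_camera'];p,r=pose
        Rw=R.from_rotvec(r).as_matrix()
        return p+Rw@T[:3,3], Rw@T[:3,:3]@d
    return np.array(c['eye']),R.from_rotvec(c['rotation']).as_matrix()@d
def onz(cam,u,v,z,pose=None):
    e,d=ray(cam,u,v,pose); return e+d*(z-e[2])/d[2]
def proj(cam,P,pose=None):
    c=arm.calibration(cam)
    if cam=='wrist':
        T=c['tool_from_camera'];p,r=pose
        q=R.from_rotvec(r).inv().apply(np.asarray(P)-p); q=T[:3,:3].T@(q-T[:3,3])
    else: q=R.from_rotvec(c['rotation']).inv().apply(np.asarray(P)-c['eye'])
    return np.array([c['cx']+c['fx']*q[0]/-q[2], c['cy']-c['fy']*q[1]/-q[2]])
def show(cam,name,box=None,s=1):
    im=arm.read_camera(cam)[:,:,::-1].copy()
    o=im
    if box: x,y,w,h=box; o=cv2.resize(im[y:y+h,x:x+w],None,fx=s,fy=s,interpolation=cv2.INTER_CUBIC)
    cv2.imwrite(f'pics/{name}.png',o); return im
E
python3 - <<'E'
from h import *
im=cv2.imread('pics/top0.png')
cv2.imwrite('pics/crop_st.png',cv2.resize(im[170:320,190:480],None,fx=2.7,fy=2.7,interpolation=cv2.INTER_CUBIC))
hsv=cv2.cvtColor(im,cv2.COLOR_BGR2HSV)
# grip
m=cv2.inRange(hsv,(5,150,120),(20,255,255)); 
n,l,s,c=cv2.connectedComponentsWithStats(m)
for i in range(1,n):
    if s[i][4]>60:
        pts=np.argwhere(l==i)[:,::-1].astype(np.float32)
        print('or',s[i],c[i],cv2.minAreaRect(pts), onz('top',*c[i],26))
m=cv2.inRange(hsv,(24,150,120),(35,255,255)); n,l,s,c=cv2.connectedComponentsWithStats(m)
for i in range(1,n):
    if s[i][4]>40:
        pts=np.argwhere(l==i)[:,::-1].astype(np.float32); e=cv2.fitEllipse(pts) if len(pts)>5 else 0
        r=cv2.minEnclosingCircle(pts)
        print('yel',s[i],c[i],r, onz('top',*r[0],4))
E
```

```text
or [ 50 242  29  19 175] [ 63.76       251.14285714] ((63.55497741699219, 251.2313232421875), (5.602497100830078, 31.246444702148438), 59.931419372558594) [527.35179805 717.5309811   26.        ]
or [203 251  28  18 267] [216.10861423 259.47940075] ((216.02584838867188, 259.5603332519531), (9.979290962219238, 27.180435180664062), 66.80140686035156) [493.32292649 317.64082552  26.        ]
yel [ 70 125  24  23 223] [ 81.48430493 136.18834081] ((81.58641815185547, 136.20370483398438), 11.751230239868164) [853.33715738 697.9625681    4.        ]
yel [394 157  24  24 257] [405.21789883 168.64202335] ((405.03887939453125, 168.89678955078125), 12.144729614257812) [ 729.63967057 -189.46132803    4.        ]
yel [415 232  34  33 290] [431.49655172 248.31034483] ((431.69671630859375, 247.7786865234375), 17.119070053100586) [ 510.91876228 -246.74078958    4.        ]
```

View pics/crop_st.png

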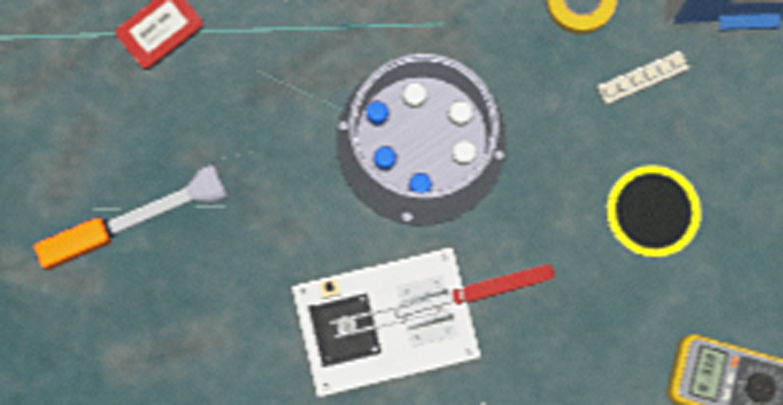

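```bash
python3 - <<'E'
from h import *
f=lambda x,y:(190+x/2.7,170+y/2.7)
im=cv2.imread('pics/top0.png'); hsv=cv2.cvtColor(im,cv2.COLOR_BGR2HSV)
cv2.imwrite('pics/crop_pot.png',cv2.resize(im[180:260,306:386],None,fx=7,fy=7,interpolation=cv2.INTER_CUBIC))
cv2.imwrite('pics/crop_s2.png',cv2.resize(im[220:280,195:285],None,fx=8,fy=8,interpolation=cv2.INTER_CUBIC))
print('grip end',onz('top',*f(40,256),20),'foot end',onz('top',*f(222,183),20))
print('rim',onz('top',*f(425,124),72),'floor',onz('top',*f(419,137),8))
st=arm.get_state(); M=R.from_rotvec(st['eef_rot']).as_matrix(); print(M.round(3))
for cam in('top','scene'):
  for n in('stirrer','stirrer_top','pot','park_mat'):
    print(cam,n,[(np.round(d['rect']),round(d['conf'],2)) for d in arm.spot_in(cam,n)][:3])
E
```

```text
grip end [481.09699351 348.24217333  20.        ] foot end [547.44586452 171.60560517  20.        ]
rim [587.85797736 -24.91140379  72.        ] floor [589.9728432 -21.8925394   8.       ]
[[-0.936  0.352 -0.001]
 [ 0.352  0.936 -0.001]
 [ 0.    -0.001 -1.   ]]
top stirrer [(array([126., 262.,  31.,  76.]), 0.8), (array([203., 232.,  69.,  38.]), 0.68)]
top stirrer_top [(array([206., 232.,  63.,  36.]), 0.75), (array([125., 267.,  32.,  71.]), 0.6)]
top pot [(array([312., 189.,  64.,  64.]), 0.95)]
top park_mat [(array([413., 234.,  39.,  30.]), 0.6), (array([322., 205.,  13.,   9.]), 0.57)]
scene stirrer [(array([256., 308.,  67.,  44.]), 0.92), (array([289., 251.,  15.,  41.]), 0.82)]
scene stirrer_top [(array([258., 307.,  59.,  45.]), 0.69), (array([286., 249.,  18.,  46.]), 0.63)]
scene pot [(array([291., 200.,  51.,  42.]), 0.86)]
scene park_mat [(array([354., 205.,  11.,   8.]), 0.63)]
```

```bash
sleep 1
```

```text
(no output)
```

View pics/crop_pot.png

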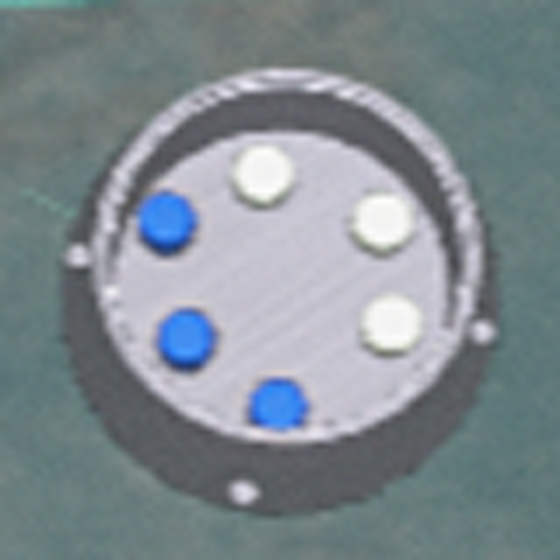

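View pics/crop_s2.png

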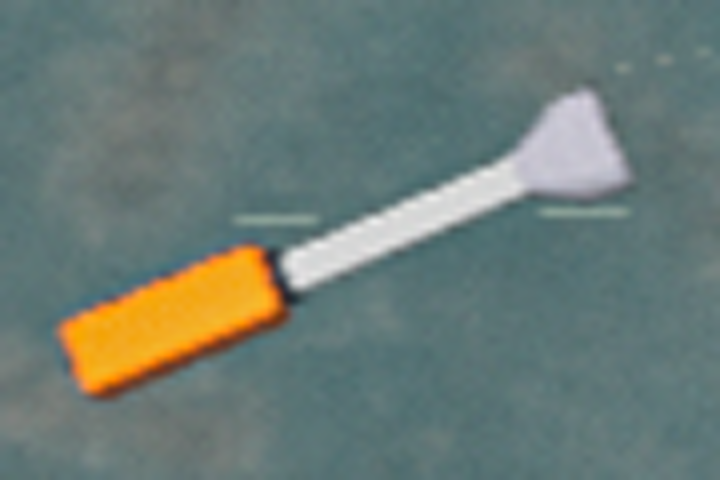

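```bash
python3 - <<'E'
from h import *
c=lambda x,y:(195+x/8,220+y/8)
p=lambda x,y:(306+x/7,180+y/7)
g=onz('top',*c(73,355),26);F=onz('top',*c(610,135),18)
print(g,F,np.linalg.norm((g-F)[:2]),np.degrees(np.arctan2(*(g-F)[1::-1])))
# axis from grip mid-lines
a=onz('top',*c(73,355),26);b=onz('top',*c(273,270),26);print(b,np.linalg.norm(a-b),np.degrees(np.arctan2(*(a-b)[1::-1])))
print('rim',onz('top',*p(289,255),72),'flange',onz('top',*p(280,291),6))
C=np.array([589,-24,8])
for q in((167,222),(187,338),(278,404),(263,174),(383,220),(391,323)):
    P=onz('top',*p(*q),29);print(P.round(), np.linalg.norm((P-C)[:2]).round(),np.degrees(np.arctan2(*(P-C)[1::-1])).round())
# scene check pot rim
for a in np.linspace(0,2*np.pi,8,endpoint=False): print(proj('scene',[589+70*np.cos(a),-24+70*np.sin(a),72]).round())
im=cv2.imread('pics/scene0.png')
cv2.imwrite('pics/crop_sc.png',cv2.resize(im[190:300,260:390],None,fx=6,fy=6,interpolation=cv2.INTER_CUBIC))
E
```

```text
[481.41313031 348.71714184  26.        ] [550.33463849 174.31846058  18.        ] 187.52353003151404 111.56369007847543
[507.38098271 283.79396573  26.        ] 69.92387399561386 111.80033064480988
rim [586.55958867 -24.55251238  72.        ] flange [588.09469778 -24.06759459   6.        ]
[611.  18.  29.] 48.0 63.0
[566.  12.  29.] 43.0 122.0
[540. -21.  29.] 49.0 176.0
[628. -18.  29.] 40.0 8.0
[609. -63.  29.] 43.0 -63.0
[569. -64.  29.] 44.0 -116.0
[299. 208.]
[298. 215.]
[308. 220.]
[325. 221.]
[337. 216.]
[338. 209.]
[327. 204.]
[311. 203.]
```

View pics/crop_sc.png

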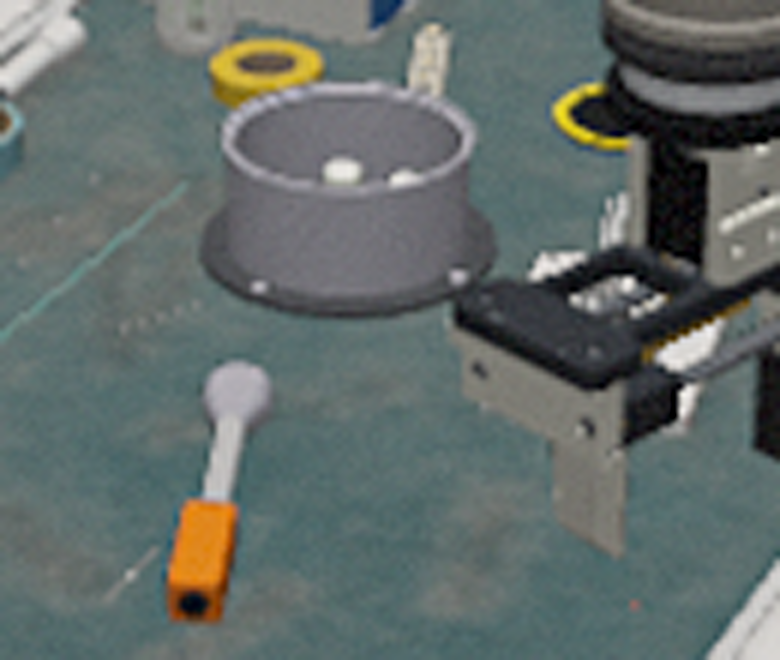

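```bash
python3 -m crank '-344 -47 126 0 0 0.8326 0.6;-344 -47 126 0 0 0.8326 0.6;-344 -47 126 0 0 0.8326 0.6;-344 -47 126 0 0 0.8326 0.6;-344 -47 126 0 0 0.8326 0.6;-344 -47 126 0 0 0.8326 0.6;-344 -47 126 0 0 0.8326 0.6;-344 -47 126 0 0 0.8326 0.6;-344 -47 126 0 0 0.8326 0.6;-344 -47 126 0 0 0.8326 0.6;-344 -47 126 0 0 0.8326 0.6;-344 -47 126 0 0 0.8326 0.6'
cat > st.py <<'E'
from h import *
s=arm.get_state();M=R.from_rotvec(s['eef_rot']).as_matrix()
print('t',s['time'],'tcp',s['tool_pos'].round(1),'x',M[:,0].round(3),'z',M[:,2].round(3),'F',s['force'].round(2),'w',round(s['gripper_width'],3),'j',s['joints'].round(2))
E
python3 - <<'E'
import st
from h import *
show('top','top1',(170,180,200,150),4);show('wrist','w1')
E
```

```text
time: 1.75
tool_pos: [489.3, 327.5, 101.6]
eef_rot: [1.761, 2.601, 0.002]
force: [-0.2, 0.2, 0.1]
gripper_width: 0.603
t 1.75 tcp [489.3 327.5 101.6] x [-0.371  0.928  0.   ] z [ 0.001  0.001 -1.   ] F [-0.21  0.22  0.08] w 0.603 j [0.46 0.58 1.51 0.   1.05 0.08]
```

View pics/w1.png

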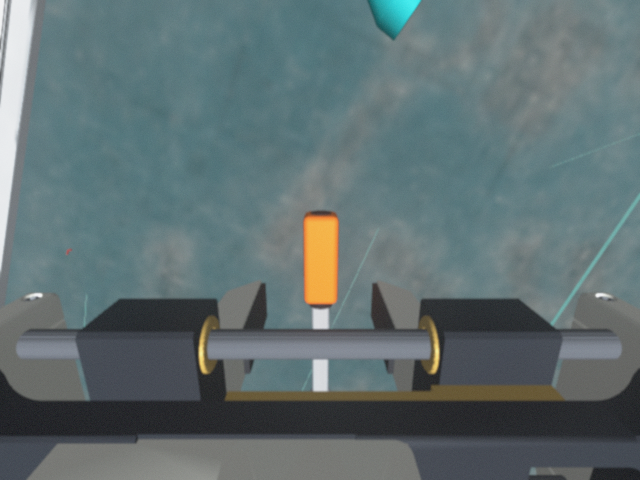

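View pics/top1.png

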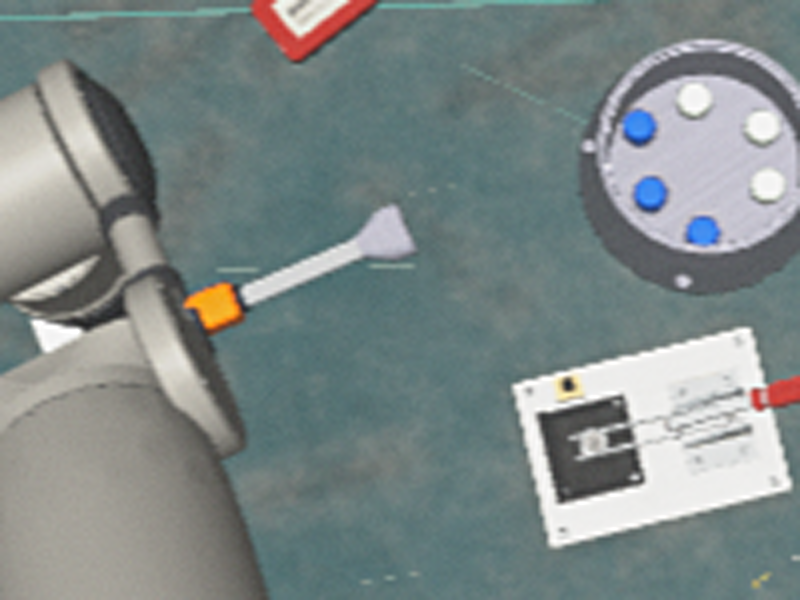

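The wrist picture shows the grip centred between the fingers: column 321, end face at about row 215, stem junction at about row 304. It is parallel to the tool x axis.

```bash
python3 - <<'E'
from h import *
s=arm.get_state();po=(s['tool_pos'],s['eef_rot']);M=R.from_rotvec(po[1]).as_matrix()
for q in((321,216),(321,303),(304,250),(338,250),(321,390)): 
    P=onz('wrist',*q,26,po); print(P.round(1),(M.T@(P-po[0])).round(1))
print((M.T@(np.array([481.4,348.7,26])-po[0])).round(1))
E
```

```text
[480.6 355.3  26. ] [29.3  2.  75.5]
[506.4 291.   26. ] [-40.    2.1  75.4]
[478.5 326.7  26. ] [  3.6 -10.6  75.4]
[501.9 336.1  26. ] [ 3.6 14.6 75.5]
[537.1 214.7  26. ] [-122.2    2.3   75.4]
[22.9  0.3 75.4]
```

```bash
python3 -m crank '3 1.5 40 0 0 0 0.6;3 1.5 70 0 0 0 0.6;3 1.5 85 0 0 0 0.6;3 1.5 93 0 0 0 0.6;3 1.5 97 0 0 0 0.6;3 1.5 97 0 0 0 0.2;3 1.5 97 0 0 0 0.2;3 1.5 97 0 0 0 0.2;3 1.5 97 0 0 0 0.2;3 1.5 97 0 0 0 0.2' 4; python3 st.py
```

```text
time: 2.85
tool_pos: [490.9, 329.8, 4.4]
eef_rot: [1.764, 2.599, 0.002]
force: [0.3, 0.5, 3.4]
gripper_width: 0.282
t 2.85 tcp [490.9 329.8   4.4] x [-0.369  0.929  0.   ] z [ 0.001  0.001 -1.   ] F [0.33 0.48 3.41] w 0.282 j [0.46 0.71 1.58 0.   0.85 0.08]
```

```bash
python3 -m crank '-1 0 -10 0 0 0 0.2;-2.7 0 -19.5 0 0 0 0.2;-4 0 -27 0 0 0 0.2;-6 0 -34 0 0 0 0.2;-8 0 -41 0 0 0 0.2;-11 0 -48 0 0 0 0.2;-14 0 -55 0 0 0 0.2;-17 0 -61 0 0 0 0.2;-20 0 -68 0 0 0 0.2;-24 0 -74 0 0 0 0.2;-28 0 -80 0 0 0 0.2;-32 0 -86 0 0 0 0.2;-32 0 -86 0 0 0 0.2' ; python3 - <<'E'
import st
from h import *
show('scene','s2',(240,180,160,120),5)
E
```

```text
time: 4.15
tool_pos: [503.1, 299.5, 90.7]
eef_rot: [1.764, 2.598, 0.002]
force: [0.4, -0.2, -0.4]
gripper_width: 0.28
t 4.15 tcp [503.1 299.5  90.7] x [-0.369  0.929 -0.   ] z [ 0.001  0.    -1.   ] F [ 0.4  -0.2  -0.37] w 0.28 j [ 0.41  0.58  1.53 -0.    1.03  0.03]
```

View pics/s2.png

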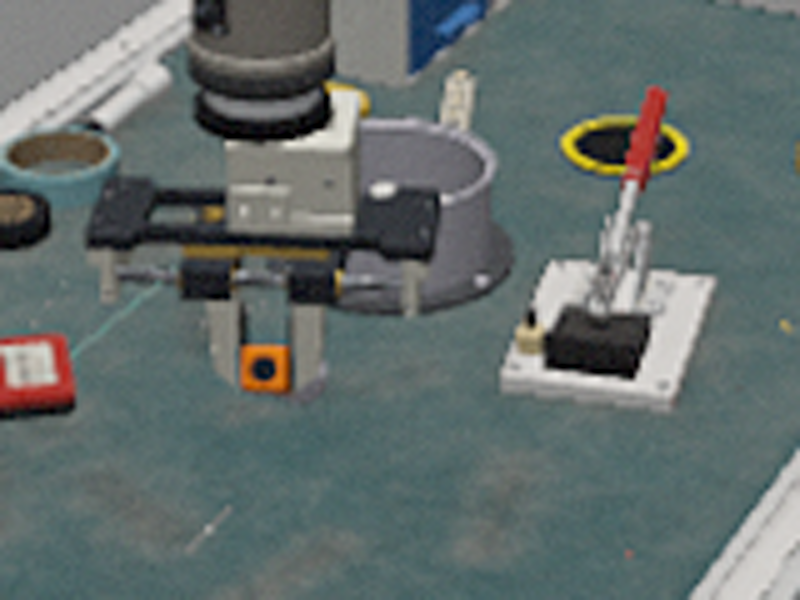

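The scene view shows the grip still pinched. Its end face is at about (265,368), and part of the foot shows to the right behind the finger. The tilt isn't clear from this angle.

```bash
python3 - <<'E'
from h import *
show('wrist','w2');show('top','t2',(180,170,160,120),5)
u=np.array([-.37,.929,0]);F=np.array([551,176,0.])
for th in (0,15,30):
    t=np.radians(th); a=u*np.cos(t)+[0,0,np.sin(t)]; n=-u*np.sin(t)+[0,0,np.cos(t)]
    O=F+18*n
    print(th,'origin',proj('scene',O),'top',proj('scene',O+190*a), 'in crop',(proj('scene',O)-[240,180])*5,(proj('scene',O+190*a)-[240,180])*5,'topcrop',(proj('top',O)-[180,170])*5,(proj('top',O+190*a)-[180,170])*5)
E
```

```text
0 origin [299.70164507 255.44160999] top [292.06688637 289.10367499] in crop [298.50822535 377.20804994] [260.33443185 545.51837497] topcrop [453.04039489 333.22958909] [116.74893135 475.60703185]
15 origin [299.87511981 254.86371486] top [292.1695511  272.24245545] in crop [299.37559903 374.31857431] [260.84775551 461.21227726] topcrop [461.33056407 329.99239643] [115.86645586 453.4420429 ]
30 origin [300.04254454 254.67186976] top [292.85051311 254.363484  ] in crop [300.21272268 373.35934881] [264.25256553 371.81742   ] topcrop [469.26125254 327.43259009] [140.23200107 421.30491015]
```

View pics/w2.png

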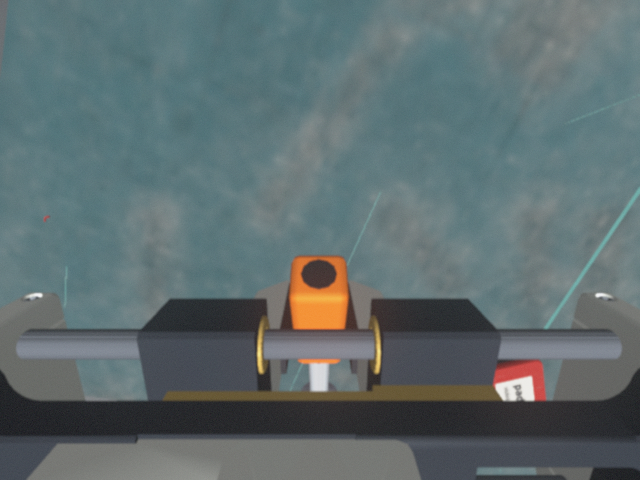

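View pics/t2.png

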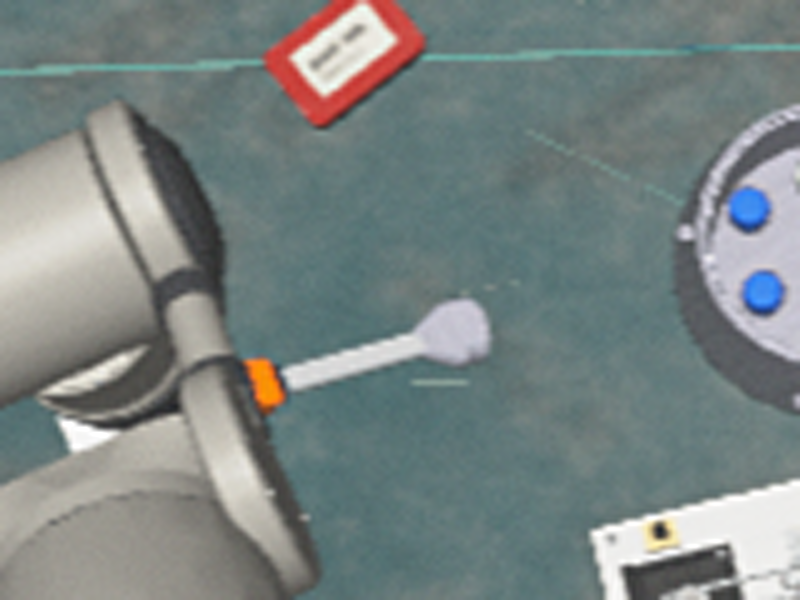

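Tilt is about 30° and matches the pivot model, with the foot still on the table. I'll continue to vertical.

```bash
python3 -m crank '-9 0 -12 0 0 0 0.2;-19 0 -22 0 0 0 0.2;-30 0 -32 0 0 0 0.2;-42 0 -40.5 0 0 0 0.2;-54.5 0 -48 0 0 0 0.2;-61 0 -51.5 0 0 0 0.2;-68 0 -54.6 0 0 0 0.2;-74.5 0 -57.5 0 0 0 0.2;-81 0 -60 0 0 0 0.2;-88 0 -62 0 0 0 0.2;-95.5 0 -64 0 0 0 0.2;-103 0 -66 0 0 0 0.2;-110 0 -67 0 0 0 0.2;-117 0 -68 0 0 0 0.2;-124 0 -68.6 0 0 0 0.2;-131 0 -69 0 0 0 0.2;-139 0 -69 0 0 0 0.2;-146 0 -68.7 0 0 0 0.2;-151 0 -68 0 0 0 0.2;-151 0 -68 0 0 0 0.2' ; python3 - <<'E'
import st
from h import *
show('scene','s3',(240,180,160,120),5);show('wrist','w3');show('top','t3',(180,170,160,120),5)
E
```

```text
time: 6.3
tool_pos: [558.3, 158.9, 157.5]
eef_rot: [-1.765, -2.599, 0.0]
force: [-0.2, -0.1, -2.0]
gripper_width: 0.279
t 6.3 tcp [558.3 158.9 157.5] x [-0.369  0.93   0.   ] z [-0. -0. -1.] F [-0.16 -0.15 -2.03] w 0.279 j [ 0.15  0.5   1.47 -0.    1.17 -0.23]
```

View pics/s3.png

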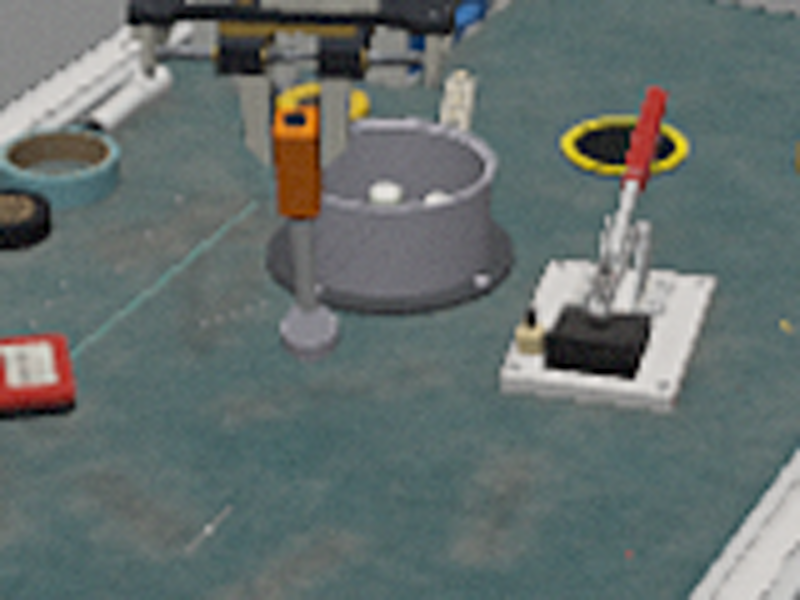

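View pics/w3.png

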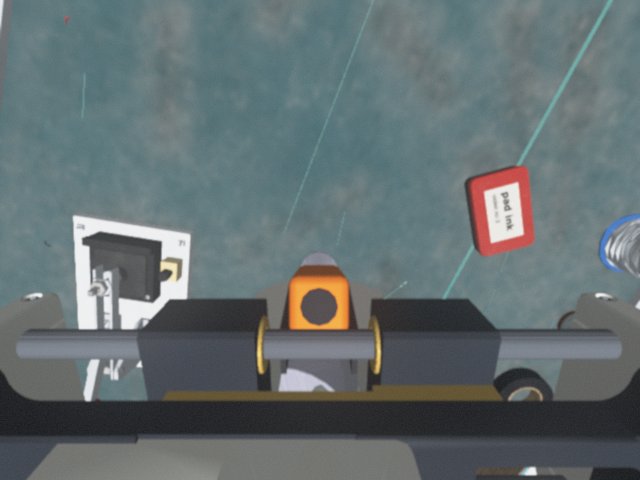

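View pics/t3.png

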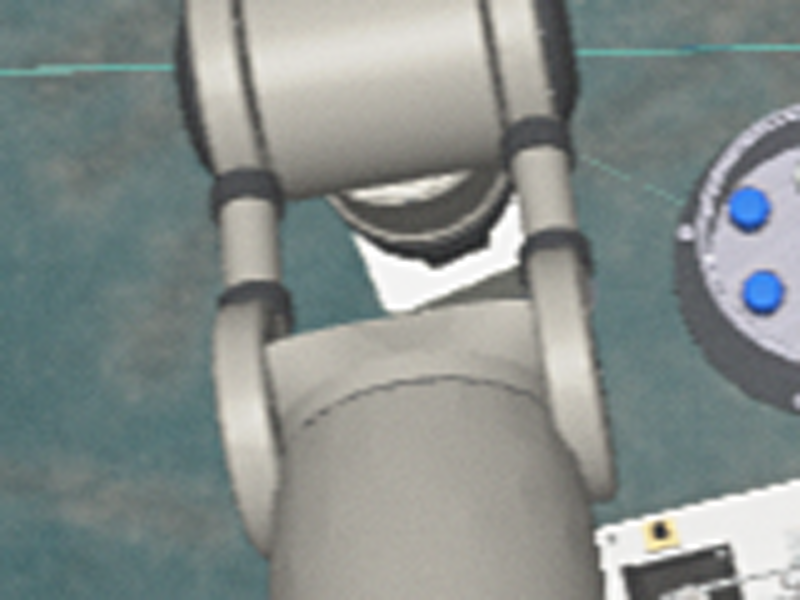

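```bash
python3 - <<'E'
from h import *
s=arm.get_state();po=(s['tool_pos'],s['eef_rot']);M=R.from_rotvec(po[1]).as_matrix()
u=M[:,0]
print('top centre tool frame if z=190+', [(M.T@(onz('wrist',319,306,z,po)-po[0])).round(1) for z in(186,190,195)])
ax=po[0]+M@[0,1,0]
for h in (0,3,6):
  for deg in(-5,0,5,10): # lean of top toward -u... 
    t=np.radians(deg); a=np.array([0,0,np.cos(t)])-u*np.sin(t)
    top=ax+u*2; top[2]=190+h
    O=top-190*a; n=u*np.cos(t)+np.array([0,0,1])*-0; 
    print(h,deg,'wrist top',proj('wrist',top,po).round(),'foot +x edge',proj('wrist',O+14*a+18*u,po).round(),proj('wrist',O+18*u,po).round(),
     'scene top',((proj('scene',top)-[240,180])*5).round(),'O',((proj('scene',O)-[240,180])*5).round(),'foot top ctr',((proj('scene',O+14*a)-[240,180])*5).round())
E
```

```text
top centre tool frame if z=190+ [array([ 12.5,   0.4, -28.3]), array([ 14.6,   0.4, -32.3]), array([ 17.2,   0.4, -37.3])]
0 -5 wrist top [320. 332.] foot +x edge [319. 226.] [319. 224.] scene top [294. 113.] O [302. 375.] foot top ctr [302. 357.]
0 0 wrist top [320. 332.] foot +x edge [319. 210.] [319. 207.] scene top [294. 113.] O [299. 390.] foot top ctr [299. 370.]
0 5 wrist top [320. 332.] foot +x edge [319. 193.] [319. 190.] scene top [294. 113.] O [296. 402.] foot top ctr [296. 381.]
0 10 wrist top [320. 332.] foot +x edge [319. 177.] [319. 172.] scene top [294. 113.] O [293. 412.] foot top ctr [293. 391.]
3 -5 wrist top [320. 336.] foot +x edge [319. 227.] [319. 224.] scene top [294. 108.] O [302. 371.] foot top ctr [302. 353.]
3 0 wrist top [320. 336.] foot +x edge [319. 210.] [319. 207.] scene top [294. 108.] O [299. 385.] foot top ctr [299. 366.]
3 5 wrist top [320. 336.] foot +x edge [319. 194.] [319. 190.] scene top [294. 108.] O [296. 398.] foot top ctr [296. 377.]
3 10 wrist top [320. 336.] foot +x edge [319. 177.] [319. 173.] scene top [294. 108.] O [293. 408.] foot top ctr [293. 387.]
6 -5 wrist top [320. 340.] foot +x edge [319. 228.] [319. 225.] scene top [294. 104.] O [302. 367.] foot top ctr [302. 349.]
6 0 wrist top [320. 340.] foot +x edge [319. 211.] [319. 208.] scene top [294. 104.] O [299. 381.] foot top ctr [299. 362.]
6 5 wrist top [320. 340.] foot +x edge [319. 194.] [319. 191.] scene top [294. 104.] O [296. 394.] foot top ctr [296. 373.]
6 10 wrist top [320. 340.] foot +x edge [319. 177.] [319. 173.] scene top [294. 104.] O [293. 404.] foot top ctr [293. 383.]
```

```bash
python3 - <<'E'
from h import *
from scipy.optimize import least_squares
s=arm.get_state();po=(s['tool_pos'],s['eef_rot']);M=R.from_rotvec(po[1]).as_matrix()
u=M[:,0];z=np.array([0,0,1.])
def mod(p):
    x,h,deg,y=p;t=np.radians(deg);a=z*np.cos(t)+u*np.sin(t);n=u*np.cos(t)-z*np.sin(t)
    O=po[0]*[1,1,0]+u*x+M[:,1]*y+z*h; return O,a,n
def f(p):
    O,a,n=mod(p);T=O+190*a
    # foot rim bottom-most in wrist = min row of rims
    ph=np.linspace(0,2*np.pi,60);rim=lambda b,e:np.array([proj(e,O+b*a+18*(np.cos(q)*n+np.sin(q)*M[:,1]),po if e=='wrist' else None) for q in ph])
    w=min(rim(0,'wrist')[:,1].min(),rim(14,'wrist')[:,1].min())
    sc=(np.r_[rim(0,'scene'),rim(14,'scene')]-[240,180])*5
    st=(proj('scene',T)-[240,180])*5
    wt=proj('wrist',T,po)
    return [wt[1]-306,w-251,(st[1]-118)/3,(st[0]-297)/3,(sc[:,1].max()-356)/3,(sc[:,1].min()-300)/6,(sc[:,0].mean()-310)/3]
r=least_squares(f,[0,3,10,0]);print(r.x.round(1),np.round(r.fun,1)); print(mod(r.x)[0])
E
```

```text
Traceback (most recent call last):
  File "h.py", line 15, in proj
    c=arm.calibration(cam)
ValueError: time passes only in moves, steps and waits
```

```bash
python3 - <<'E'
import re
t=open('h.py').read()
t=t.replace("def ray(","import functools\n@functools.lru_cache\ndef cal(c): return arm.calibration(c)\ndef ray(",1).replace("c=arm.calibration(cam)","c=cal(cam)")
open('h.py','w').write(t)
E
cat > fit.py <<'E'
from h import *
from scipy.optimize import least_squares
s=arm.get_state();po=(s['tool_pos'],s['eef_rot']);M=R.from_rotvec(po[1]).as_matrix()
u=M[:,0];z=np.array([0,0,1.])
def fit(wtop,wfoot,stop,sbot,stopfoot,sx):
    def mod(p):
        x,h,deg,y=p;t=np.radians(deg);a=z*np.cos(t)+u*np.sin(t);n=u*np.cos(t)-z*np.sin(t)
        return po[0]*[1,1,0]+u*x+M[:,1]*y+z*h,a,n
    def f(p):
        O,a,n=mod(p);T=O+190*a
        ph=np.linspace(0,2*np.pi,60);rim=lambda b,e:np.array([proj(e,O+b*a+18*(np.cos(q)*n+np.sin(q)*M[:,1]),po if e=='wrist' else None) for q in ph])
        w=min(rim(0,'wrist')[:,1].min(),rim(14,'wrist')[:,1].min())
        sc=np.r_[rim(0,'scene'),rim(14,'scene')]
        st=proj('scene',T);wt=proj('wrist',T,po)
        o=[]
        if wtop: o+=[wt[1]-wtop]
        if wfoot: o+=[w-wfoot]
        return np.array(o+[st[1]-stop[1],st[0]-stop[0],sc[:,1].max()-sbot,sc[:,1].min()-stopfoot,sc[:,0].mean()-sx])
    r=least_squares(f,[0,3,10,0]);print('x,h,deg(lean to +u),y',r.x.round(1),'res',r.fun.round(1),'O',mod(r.x)[0].round(1))
E
python3 - <<'E'
from fit import *
print(s['time'])
c=lambda x,y:(240+x/5,180+y/5)
fit(306,251,c(297,118),c(0,356)[1],c(0,303)[1],c(310,0)[0])
fit(306,None,c(297,118),c(0,356)[1],c(0,303)[1],c(310,0)[0])
E
```

```text
6.45
x,h,deg(lean to +u),y [-39.2  14.   17.3  -2.2] res [-0.   0.1 -0.4 -0.1  0.6 -0.1  0.2] O [570.5 122.5  14. ]
x,h,deg(lean to +u),y [-42.4  13.   18.1  -1.9] res [ 0.  -0.  -0.2  0.4 -0.3  0.2] O [571.9 119.6  13. ]
```

The fit says the stirrer leans about 17° in the pads, with its foot edge about 9 mm above the table. The −2 N on the wrist agrees with that. I'll tilt the tool 0.30 rad to bring the stirrer vertical, then set it down.

```bash
python3 -m crank '0 0 0 0 0.06 0 0.2;0 0 0 0 0.12 0 0.2;0 0 0 0 0.18 0 0.2;0 0 0 0 0.24 0 0.2;0 0 0 0 0.30 0 0.2;0 0 0 0 0.30 0 0.2;0 0 3 0 0.30 0 0.2;0 0 3 0 0.30 0 0.2' ; python3 - <<'E'
import st
from h import *
show('scene','s4',(240,180,160,120),5);show('wrist','w4')
E
```

```text
time: 7.25
tool_pos: [558.0, 160.1, 154.7]
eef_rot: [-1.618, -2.387, -0.244]
force: [-0.4, 0.4, -0.5]
gripper_width: 0.278
t 7.25 tcp [558.  160.1 154.7] x [-0.354  0.888  0.294] z [-0.109  0.274 -0.956] F [-0.4   0.36 -0.51] w 0.278 j [-0.01  0.55  1.44  0.29  1.28 -0.49]
```

View pics/s4.png

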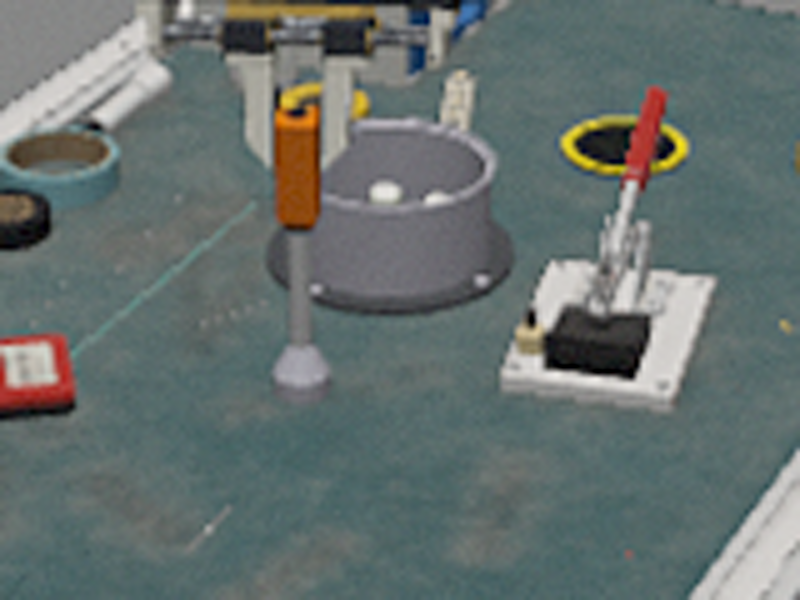

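View pics/w4.png

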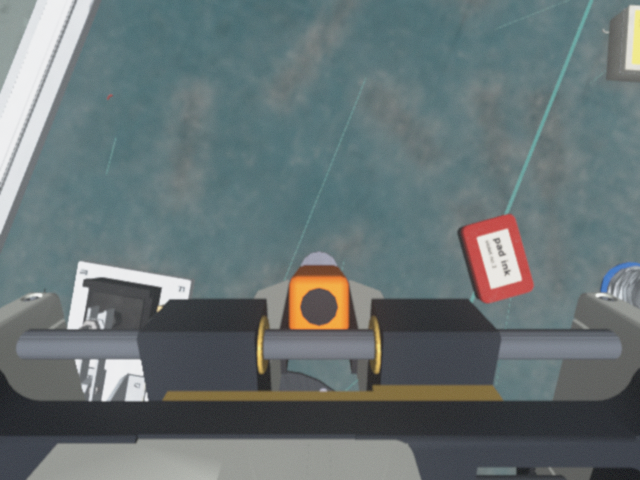

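The scene view shows the stirrer upright with its foot bottom at about row 402, where the model puts a foot standing on the table. The force has dropped to −0.5 N, so it is touching or nearly so. Lowering slightly.

```bash
python3 -m crank '-0.6 0 2 0 0 0 0.2;-0.6 0 2 0 0 0 0.2;-0.6 0 2 0 0 0 0.2'; python3 - <<'E'
import st
import fit
fit.u=fit.np.array([-.37,.929,0])
from fit import *
c=lambda x,y:(240+x/5,180+y/5)
fit.fit(None,None,c(298,117),c(0,402)[1],c(0,352+3)[1],c(301,0)[0])
E
```

```text
time: 7.65
tool_pos: [558.3, 160.0, 153.3]
eef_rot: [-1.619, -2.387, -0.246]
force: [-2.0, 0.5, 4.3]
gripper_width: 0.284
t 7.65 tcp [558.3 160.  153.3] x [-0.354  0.888  0.295] z [-0.108  0.275 -0.955] F [-1.99  0.48  4.27] w 0.284 j [-0.01  0.55  1.44  0.29  1.28 -0.49]Traceback (most recent call last):
  File "<stdin>", line 6, in <module>
AttributeError: 'function' object has no attribute 'fit'
```

The foot is pressed on the table at +4 N. Opening the gripper.

```bash
python3 -m crank '-0.6 0 1 0 0 0 0.35;0 0 0 0 0 0 0.6;0 0 0 0 0 0 0.6;0 0 0 0 0 0 0.6;0 0 0 0 0 0 0.6;0 0 0 0 0 0 0.6;0 0 0 0 0 0 0.6;0 0 0 0 0 0 0.6'; python3 - <<'E'
import st
from h import *
show('scene','s5',(240,180,160,120),5);show('wrist','w5')
E
```

```text
time: 8.45
tool_pos: [558.1, 159.6, 152.6]
eef_rot: [-1.619, -2.386, -0.245]
force: [0.5, 0.3, -0.1]
gripper_width: 0.603
t 8.45 tcp [558.1 159.6 152.6] x [-0.353  0.888  0.296] z [-0.109  0.275 -0.955] F [ 0.46  0.35 -0.14] w 0.603 j [-0.01  0.55  1.44  0.29  1.28 -0.49]
```

View pics/s5.png

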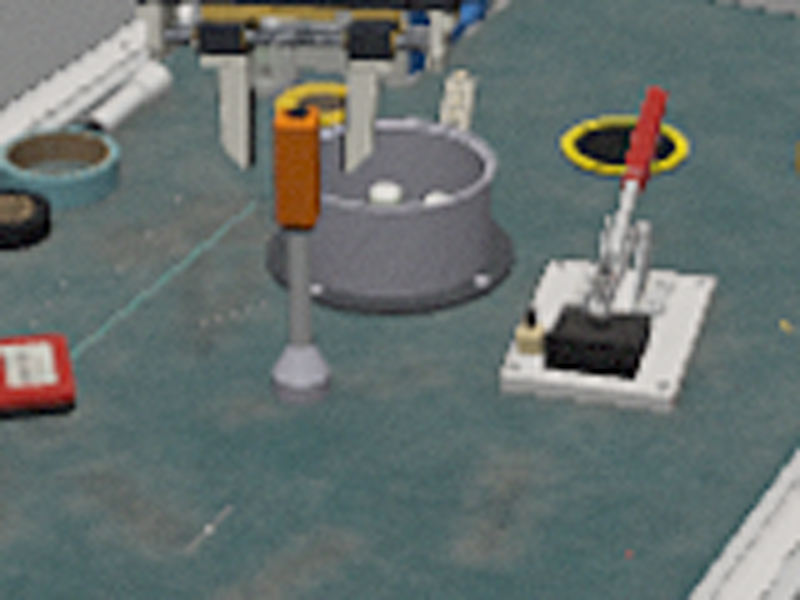

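View pics/w5.png

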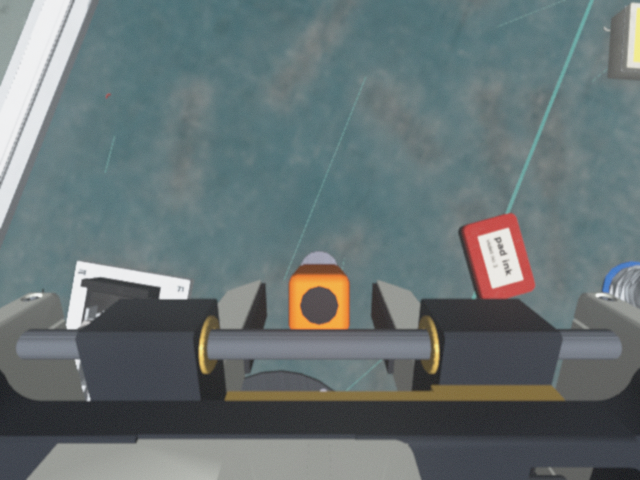

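The stirrer stands free and upright between the open fingers, with its top at wrist pixel (319,306).

```bash
python3 - <<'E'
from h import *
s=arm.get_state();po=(s['tool_pos'],s['eef_rot']);M=R.from_rotvec(po[1]).as_matrix()
P=onz('wrist',319,306,190,po);print('wrist top',P.round(1))
Q=onz('scene',240+298/5,180+112/5,190);print('scene top',Q.round(1), 'foot', onz('scene',240+301/5,180+389/5,0).round(1))
for X in(P,Q):
    d=M.T@(np.array([X[0],X[1],152.])-po[0]);print(d.round(1))
E
```

```text
wrist top [556.6 164.6 190. ]
scene top [556.7 159.9 190. ] foot [557.7 160.8   0. ]
[4.8 0.4 2.2]
[ 0.6 -1.2  0.9]
```

```bash
python3 -m crank '1 0 0.5 0 -0.1 0 0.6;2 0 1 0 -0.2 0 0.6;3 0 1 0 -0.30 0 0.6;3 0 1 0 -0.30 0 0.6;3 0 1 0 -0.30 0 0.6'; python3 - <<'E'
import st
from h import *
show('wrist','w6')
E
```

```text
time: 9.05
tool_pos: [556.7, 163.2, 152.6]
eef_rot: [-1.761, -2.599, -0.002]
force: [0.6, 0.4, 0.3]
gripper_width: 0.597
t 9.05 tcp [556.7 163.2 152.6] x [-0.371  0.929  0.002] z [-0.001  0.002 -1.   ] F [0.59 0.41 0.31] w 0.597 j [ 0.15  0.51  1.48  0.    1.16 -0.23]
```

View pics/w6.png

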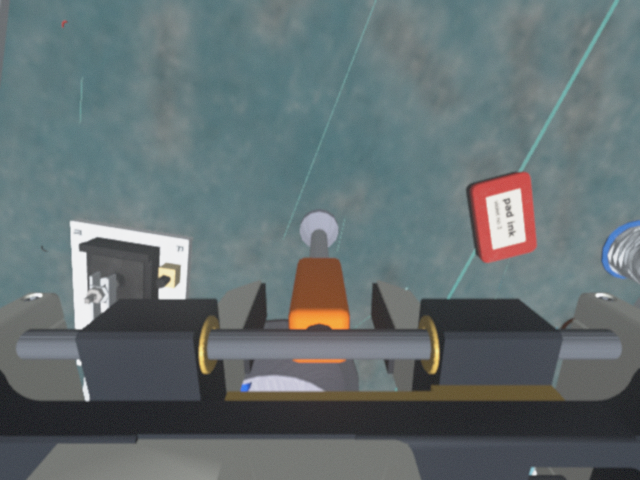

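Foot edge at about row 209 matches a vertical stirrer centred in the jaws. Gripping firmly and lifting.

```bash
python3 -m crank '0 0 0 0 0 0 0.2;0 0 0 0 0 0 0.2;0 0 0 0 0 0 0.2;0 0 0 0 0 0 0.2;0 0 0 0 0 0 0.2;0 0 -5 0 0 0 0.2;0 0 -15 0 0 0 0.2;0 0 -35 0 0 0 0.2;0 0 -55 0 0 0 0.2;0 0 -75 0 0 0 0.2;0 0 -90 0 0 0 0.2;0 0 -98 0 0 0 0.2;0 0 -98 0 0 0 0.2' 25; python3 st.py
```

```text
time: 10.4
tool_pos: [557.5, 162.7, 252.1]
eef_rot: [1.763, 2.598, 0.003]
force: [0.1, 0.2, -2.0]
gripper_width: 0.281
t 10.4 tcp [557.5 162.7 252.1] x [-0.37   0.929 -0.001] z [ 0.003  0.001 -1.   ] F [ 0.09  0.2  -2.05] w 0.281 j [ 0.15  0.43  1.32  0.    1.39 -0.23]
```

```bash
python3 -m crank '-10 -2 0 0 0 0 0.2;-25 -6 0 0 0 0 0.2;-45 -10 0 0 0 0 0.2;-65 -15 0 0 0 0 0.2;-85 -19 0 0 0 0 0.2;-105 -24 0 0 0 0 0.2;-125 -28 0 0 0 0 0.2;-145 -33 0 0 0 0 0.2;-162 -37 0 0 0 0 0.2;-175 -40 0 0 0 0 0.2;-182 -41 0 0 0 0 0.2;-185 -41 0 0 0 0 0.2;-185 -41 0 0 0 0 0.2;-185 -41 0 0 0 0 0.2'; python3 - <<'E'
import st
from h import *
show('wrist','w7');show('scene','s7',(260,160,160,120),5);show('top','t7',(280,150,160,120),5)
E
```

```text
time: 11.8
tool_pos: [587.2, -23.8, 250.5]
eef_rot: [-1.763, -2.6, -0.0]
force: [-0.4, 0.1, -0.7]
gripper_width: 0.281
t 11.8 tcp [587.2 -23.8 250.5] x [-0.37   0.929  0.   ] z [-0.  0. -1.] F [-0.41  0.12 -0.74] w 0.281 j [-0.17  0.44  1.3   0.    1.4  -0.55]
```

View pics/s7.png

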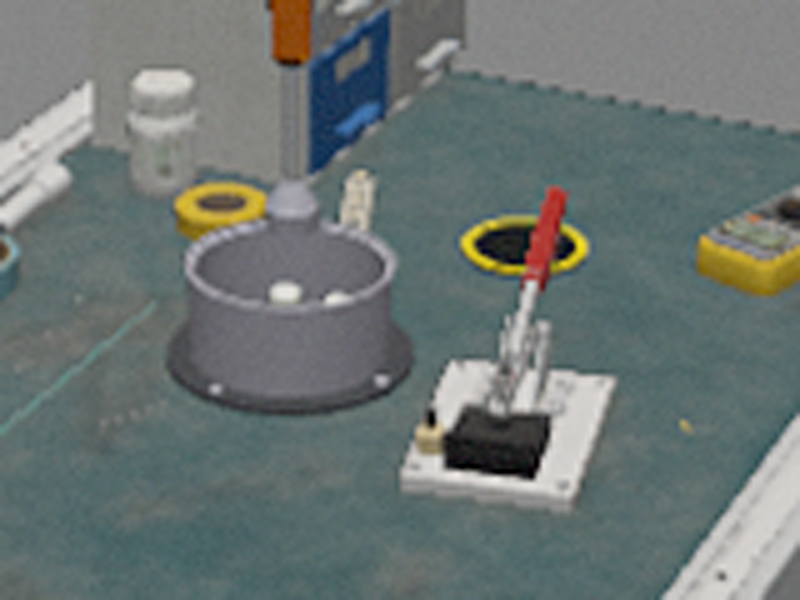

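View pics/w7.png

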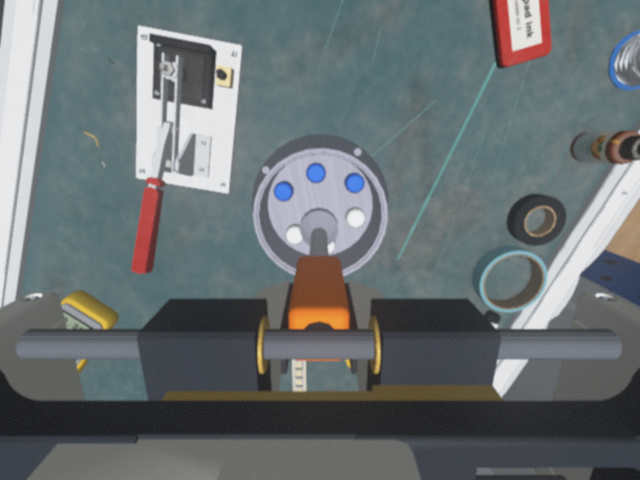

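View pics/t7.png

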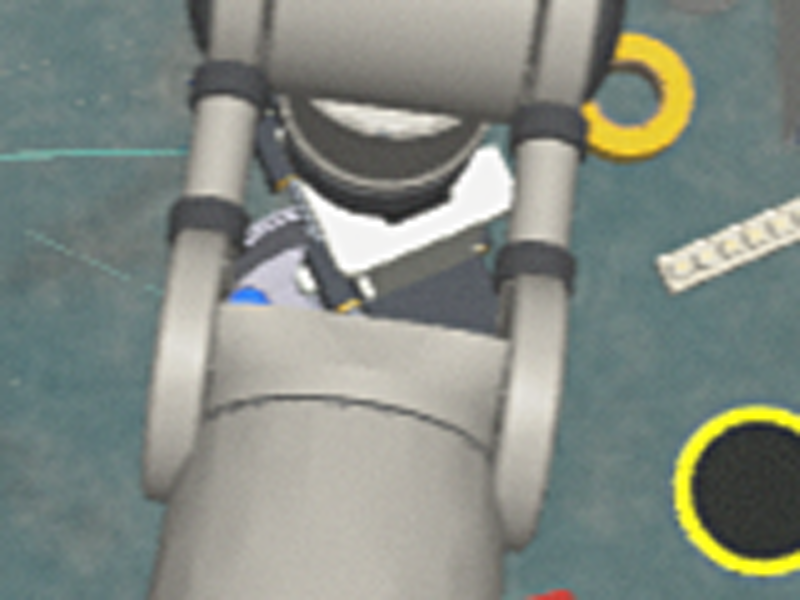

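The wrist picture shows the pot rim spanning columns 252–388 and rows 148–279, all six beads, and the foot disc at about (319,228). That checks the centring directly.

```bash
python3 - <<'E'
from h import *
s=arm.get_state();po=(s['tool_pos'],s['eef_rot']);M=R.from_rotvec(po[1]).as_matrix()
u=M[:,0]
for cx,cy in((587,-24),(588,-28),(590,-30),(584,-20)):
    ph=np.linspace(0,2*np.pi,60); p=np.array([proj('wrist',[cx+70*np.cos(a),cy+70*np.sin(a),72],po) for a in ph])
    print(cx,cy,p.min(0).round(),p.max(0).round())
for x in(-3,0,3):
    O=po[0]+M[:,0]*x+M[:,1]*1;O[2]=98
    p=np.array([proj('wrist',O+18*np.array([np.cos(a),np.sin(a),0])+[0,0,14],po) for a in ph]);print(x,p.min(0).round(),p.max(0).round())
im=cv2.imread('pics/w7.png');cv2.imwrite('pics/w7c.png',cv2.resize(im[120:300,230:410],None,fx=3.3,fy=3.3,interpolation=cv2.INTER_CUBIC))
E
```

```text
587 -24 [251. 152.] [385. 284.]
588 -28 [251. 157.] [385. 287.]
590 -30 [252. 159.] [386. 289.]
584 -20 [249. 147.] [384. 280.]
-3 [300. 216.] [339. 254.]
0 [300. 213.] [339. 251.]
3 [300. 210.] [339. 247.]
```

View pics/w7c.png

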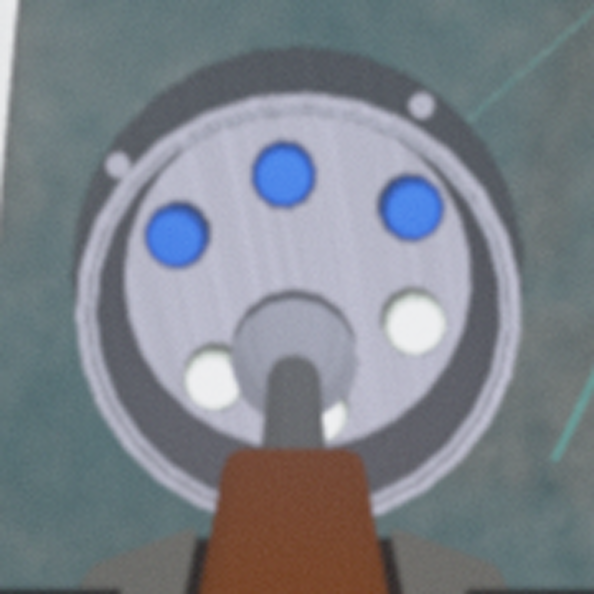

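The foot is centred on the pot within about 2 mm (the pot is about +2 along tool y). Descending to roughly 3 mm above the floor.

```bash
python3 -m crank '0 2 0 0 0 0 0.2;0 2 10 0 0 0 0.2;0 2 25 0 0 0 0.2;0 2 40 0 0 0 0.2;0 2 52 0 0 0 0.2;0 2 62 0 0 0 0.2;0 2 70 0 0 0 0.2;0 2 78 0 0 0 0.2;0 2 84 0 0 0 0.2;0 2 86 0 0 0 0.2;0 2 86 0 0 0 0.2'; python3 - <<'E'
import st
from h import *
show('wrist','w8',(230,60,180,240),3)
E
```

```text
time: 13.05
tool_pos: [589.1, -23.8, 164.5]
eef_rot: [-1.764, -2.6, -0.0]
force: [0.8, 0.0, -2.0]
gripper_width: 0.282
t 13.05 tcp [589.1 -23.8 164.5] x [-0.369  0.929  0.   ] z [-0.  0. -1.] F [ 0.83  0.03 -1.95] w 0.282 j [-0.17  0.51  1.43  0.    1.2  -0.55]
```

View pics/w8.png

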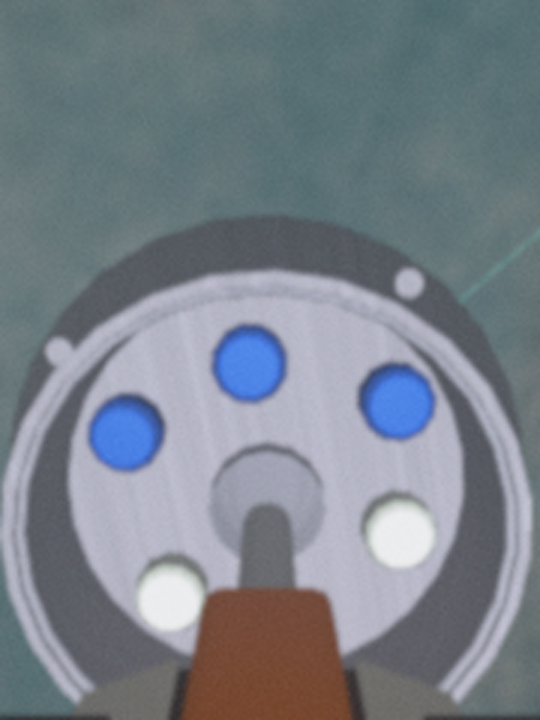

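The foot sits at the pot centre about 4 mm off the floor, with the beads round the wall. Starting the spiral out and the first circle.

```bash
python3 -m crank '5.7 1.9 0 0 0 0 0.2;9.7 7.1 0 0 0 0 0.2;10.6 14.6 0 0 0 0 0.2;6.8 20.9 0 0 0 0 0.2;0 26 0 0 0 0 0.2;-9 27.6 0 0 0 0 0.2;-18.2 25.1 0 0 0 0 0.2;-26.7 19.4 0 0 0 0 0.2;-32.3 10.5 0 0 0 0 0.2;-34 0 0 0 0 0 0.2;-32.3 -10.5 0 0 0 0 0.2;-27.5 -20 0 0 0 0 0.2;-20 -27.5 0 0 0 0 0.2;-10.5 -32.3 0 0 0 0 0.2;0 -34 0 0 0 0 0.2;10.5 -32.3 0 0 0 0 0.2;20 -27.5 0 0 0 0 0.2;27.5 -20 0 0 0 0 0.2;32.3 -10.5 0 0 0 0 0.2;34 0 0 0 0 0 0.2'; python3 - <<'E'
import st
from h import *
show('wrist','w9',(200,30,240,270),2.7)
E
```

```text
time: 15.1
tool_pos: [577.2, 8.8, 164.4]
eef_rot: [-1.763, -2.6, -0.0]
force: [-0.2, 0.2, -1.4]
gripper_width: 0.283
t 15.1 tcp [577.2   8.8 164.4] x [-0.37   0.929  0.   ] z [-0.  0. -1.] F [-0.2   0.17 -1.44] w 0.283 j [-0.12  0.49  1.47  0.    1.18 -0.5 ]
```

View pics/w9.png

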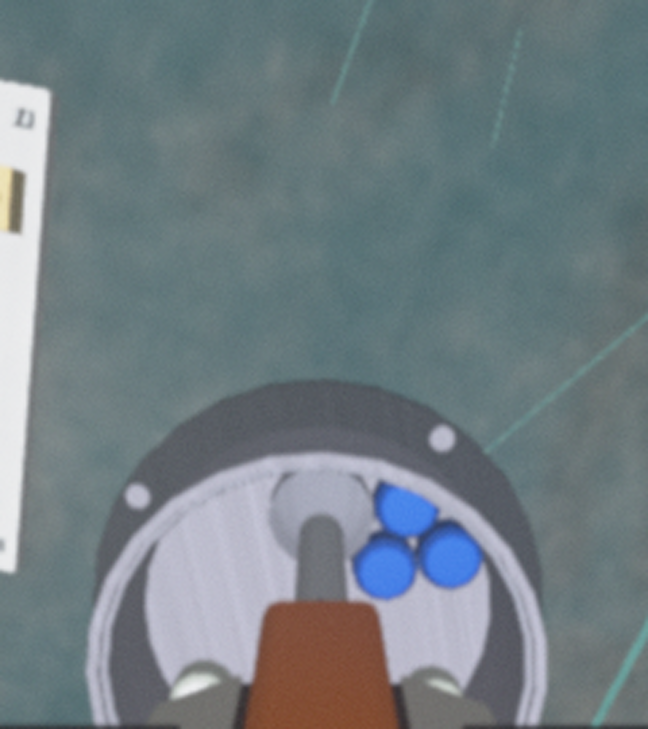

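The foot is near the pot wall at +x(tool), pushing three blue beads, which all lie flat. Forces are small. Second circle next.

```bash
python3 -m crank '-1.7 10.5 0 0 0 0 0.2;-6.5 20 0 0 0 0 0.2;-14 27.5 0 0 0 0 0.2;-23.5 32.3 0 0 0 0 0.2;-34 34 0 0 0 0 0.2;-44.5 32.3 0 0 0 0 0.2;-54 27.5 0 0 0 0 0.2;-61.5 20 0 0 0 0 0.2;-66.3 10.5 0 0 0 0 0.2;-68 0 0 0 0 0 0.2;-66.3 -10.5 0 0 0 0 0.2;-61.5 -20 0 0 0 0 0.2;-54 -27.5 0 0 0 0 0.2;-44.5 -32.3 0 0 0 0 0.2;-34 -34 0 0 0 0 0.2;-23.5 -32.3 0 0 0 0 0.2;-14 -27.5 0 0 0 0 0.2;-6.5 -20 0 0 0 0 0.2;-1.7 -10.5 0 0 0 0 0.2;0 0 0 0 0 0 0.2'; python3 - <<'E'
import st
from h import *
show('wrist','w10',(200,30,240,270),2.2)
E
```

```text
time: 17.15
tool_pos: [576.3, 8.6, 164.1]
eef_rot: [-1.762, -2.599, 0.002]
force: [0.8, 0.2, -1.6]
gripper_width: 0.282
t 17.15 tcp [576.3   8.6 164.1] x [-0.37   0.929  0.001] z [-0.002  0.    -1.   ] F [ 0.85  0.22 -1.56] w 0.282 j [-0.12  0.49  1.47 -0.    1.18 -0.5 ]
```

View pics/w10.png

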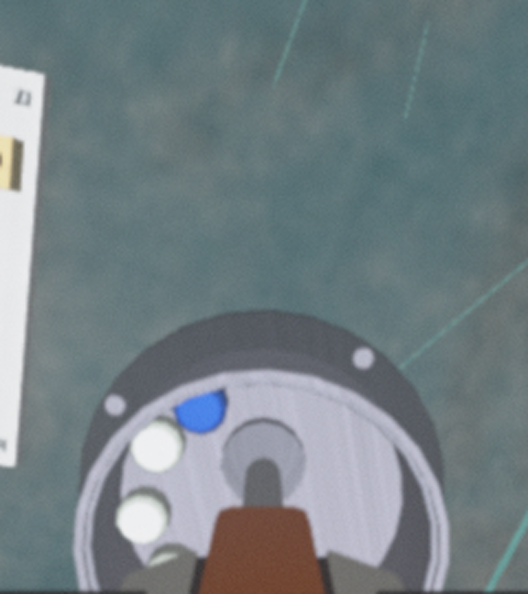

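The foot now sits about 20 mm further in at the same tool pose: row 240 now against row 219 before. The stirrer has swung about 9° in the pads under bead load. I'll tilt the tool to bring it upright again and grip at the full 60 N.

```bash
python3 -m crank '0 0 0 0 0 0 0.2;0 0 0 0 0 0 0.2;0 0 0 0 0.03 0 0.2;0 0 0 0 0.06 0 0.2;0 0 0 0 0.09 0 0.2;0 0 0 0 0.12 0 0.2;0 0 0 0 0.15 0 0.2;0 0 0 0 0.15 0 0.2' 60; python3 - <<'E'
import st
from h import *
show('wrist','w11',(200,30,240,270),2.2);show('scene','s11',(240,140,160,120),5)
E
```

```text
time: 18.0
tool_pos: [576.7, 6.9, 164.3]
eef_rot: [-1.694, -2.492, -0.128]
force: [-0.3, -0.4, -1.2]
gripper_width: 0.281
t 18.0 tcp [576.7   6.9 164.3] x [-0.364  0.919  0.151] z [-0.056  0.14  -0.989] F [-0.3  -0.37 -1.16] w 0.281 j [-0.19  0.53  1.42  0.13  1.28 -0.61]
```

View pics/w11.png

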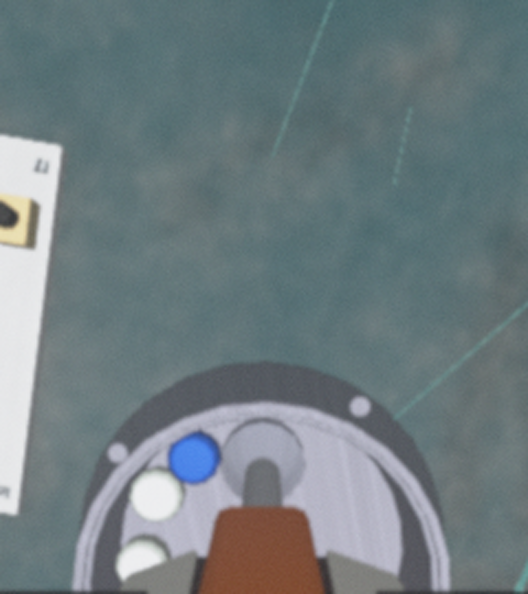

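View pics/s11.png

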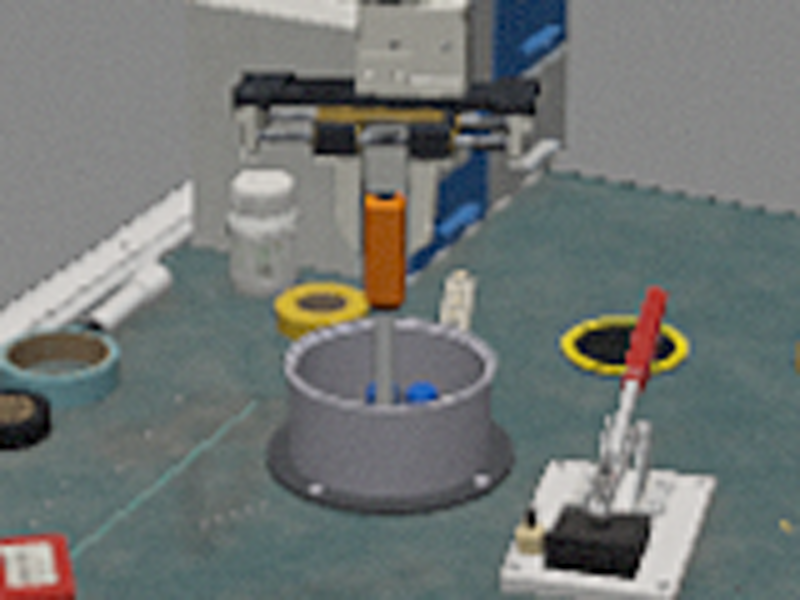

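The foot is back near the wall and upright. Continuing with a half circle, then a check.

```bash
python3 -m crank '-1.7 10.5 -0.3 0 0 0 0.2;-6.4 20 -1 0 0 0 0.2;-13.8 27.5 -2.1 0 0 0 0.2;-23.2 32.3 -3.5 0 0 0 0.2;-33.6 34 -5.1 0 0 0 0.2;-44 32.3 -6.7 0 0 0 0.2;-53.4 27.5 -8.1 0 0 0 0.2;-60.8 20 -9.2 0 0 0 0.2;-65.6 10.5 -9.9 0 0 0 0.2;-67.3 0 -10.2 0 0 0 0.2' ; python3 - <<'E'
import st
from h import *
show('wrist','w12',(200,30,240,270),2.2)
E
```

```text
time: 19.1
tool_pos: [600.6, -55.6, 164.5]
eef_rot: [-1.693, -2.493, -0.129]
force: [0.0, 5.9, -1.5]
gripper_width: 0.28
t 19.1 tcp [600.6 -55.6 164.5] x [-0.364  0.919  0.151] z [-0.056  0.141 -0.988] F [ 0.03  5.92 -1.54] w 0.28 j [-0.28  0.58  1.32  0.12  1.34 -0.7 ]
```

View pics/w12.png

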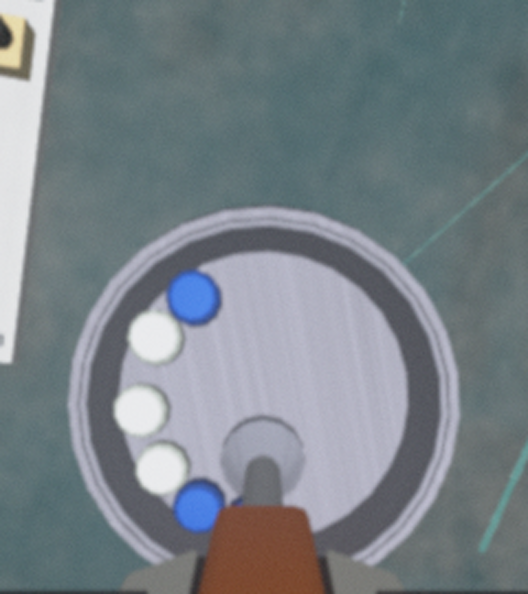

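The foot stays upright at the −x(tool) side, and the six beads are lined up ahead of it along the wall. A 6 N reaction shows the first bead is wedged a little. A larger radius (38 mm) makes the pushing angle better.

```bash
python3 -m crank '1.7 -10.5 0.3 0 0 0 0.2;5.6 -20.6 0.9 0 0 0 0.2;12.7 -29.1 1.9 0 0 0 0.2;22.4 -35.2 3.4 0 0 0 0.2;33.6 -38 5.1 0 0 0 0.2;45.2 -36.1 6.9 0 0 0 0.2;55.7 -30.7 8.4 0 0 0 0.2;64 -22.3 9.7 0 0 0 0.2;69.3 -11.7 10.5 0 0 0 0.2;71.2 0 10.8 0 0 0 0.2' ; python3 - <<'E'
import st
from h import *
show('wrist','w13',(200,30,240,270),2.2)
E
```

```text
time: 20.15
tool_pos: [575.9, 11.2, 165.3]
eef_rot: [-1.694, -2.497, -0.127]
force: [0.0, -1.3, -2.2]
gripper_width: 0.283
t 20.15 tcp [575.9  11.2 165.3] x [-0.366  0.919  0.147] z [-0.053  0.137 -0.989] F [ 0.05 -1.3  -2.23] w 0.283 j [-0.18  0.52  1.42  0.13  1.28 -0.61]
```

View pics/w13.png

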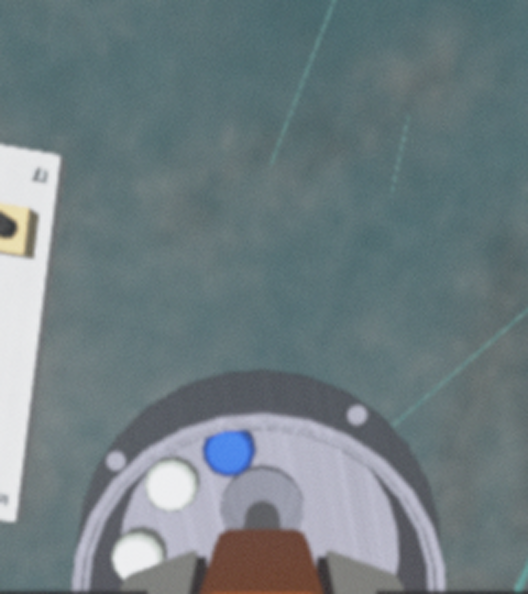

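The foot was pushed inward again by the bead train, so the grip can't hold it in a wedge. A circle of about 22 mm radius lets the foot pass the beads by the wall and still clears the 18 mm requirement. I'll recentre and upright first.

```bash
python3 -m crank '-8 0 -1.2 0 0.03 0 0.2;-16 0 -2.4 0 0.06 0 0.2;-24 0 -3.6 0 0.09 0 0.2;-32 0 -4.8 0 0.12 0 0.2;-37.6 0 -5.7 0 0.14 0 0.2;-37.6 0 -5.7 0 0.14 0 0.2;-37.6 0 -5.7 0 0.14 0 0.2' ; python3 - <<'E'
import st
from h import *
show('wrist','w14',(200,30,240,270),2.2);show('scene','s14',(240,140,160,120),5)
E
```

```text
time: 20.9
tool_pos: [588.9, -24.3, 164.3]
eef_rot: [-1.625, -2.392, -0.237]
force: [0.2, 0.1, -1.5]
gripper_width: 0.277
t 20.9 tcp [588.9 -24.3 164.3] x [-0.353  0.891  0.287] z [-0.106  0.266 -0.958] F [ 0.19  0.06 -1.46] w 0.277 j [-0.29  0.6   1.31  0.23  1.42 -0.73]
```

View pics/w14.png

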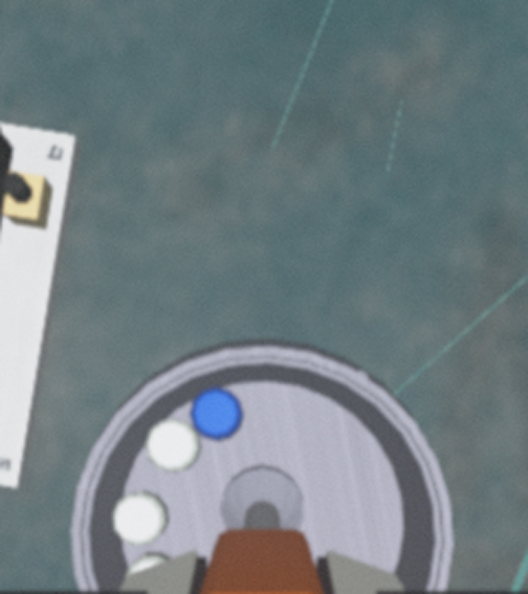

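View pics/s14.png

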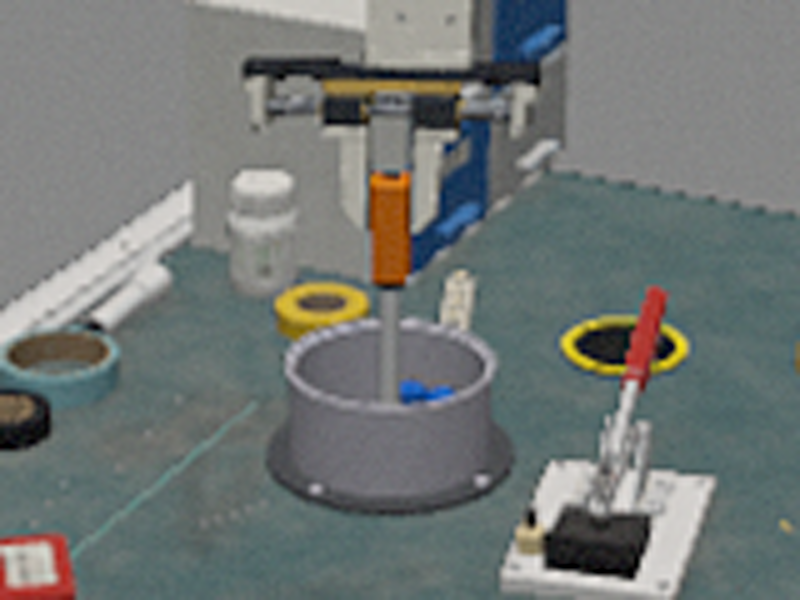

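```bash
cat > cen.py <<'E'
from h import *
import sys
# args: wrist rows (full image px): floor/rim top row (z), foot top row ; estimate foot offset along u from pot centre
s=arm.get_state();po=(s['tool_pos'],s['eef_rot'])
U=np.array([-.37,.929,0]);V=np.array([.929,.37,0])
ph=np.linspace(0,2*np.pi,72)
def toprow(c,r,zz): return min(proj('wrist',[*(c[:2]+r*np.array([np.cos(a),np.sin(a)])),zz],po)[1] for a in ph)
def solve(row,r,zz):
    from scipy.optimize import brentq
    return brentq(lambda d: toprow(np.r_[s['tool_pos'][:2],0]+U*d,r,zz)-row,-90,90)
rim,foot=float(sys.argv[1]),float(sys.argv[2])
zf=float(sys.argv[3]) if len(sys.argv)>3 else 26
p=solve(rim,70,72);f=solve(foot,18,zf)
print('pot centre d',round(p,1),'foot d',round(f,1),'foot-pot along u',round(f-p,1))
E
echo w14; python3 cen.py $(python3 -c "print(30+342/2.2, 30+465/2.2)"); python3 - <<'E'
E
```

```text
w14
pot centre d 6.5 foot d 13.4 foot-pot along u 6.8
```

```bash
python3 - <<'E'
import sys; sys.argv=['x','185.5','241.4']
from cen import *
print('floor', solve(30+380/2.2,64,8))
p7=None
E
```

```text
pot centre d 6.5 foot d 13.3 foot-pot along u 6.8
floor 5.719236492764619
```

The foot is about 7 mm off the pot centre along +u, so I'll centre the 22 mm circle accordingly.

```bash
python3 -m crank '7 0 2.1 0 0 0 0.2;14.4 0 4.3 0 0 0 0.2;12.7 8.4 3.8 0 0 0 0.2;8.2 15.6 2.5 0 0 0 0.2;1.3 20.3 0.4 0 0 0 0.2;-6.7 22 -2 0 0 0 0.2;-14.8 20.3 -4.4 0 0 0 0.2;-21.7 15.6 -6.5 0 0 0 0.2;-26.2 8.4 -7.8 0 0 0 0.2;-27.8 0 -8.3 0 0 0 0.2;-26.2 -8.4 -7.8 0 0 0 0.2;-21.7 -15.6 -6.5 0 0 0 0.2;-14.8 -20.3 -4.4 0 0 0 0.2;-6.7 -22 -2 0 0 0 0.2;1.3 -20.3 0.4 0 0 0 0.2;8.2 -15.6 2.5 0 0 0 0.2;12.7 -8.4 3.8 0 0 0 0.2;14.4 0 4.3 0 0 0 0.2' ; python3 - <<'E'
import st
from h import *
show('wrist','w15',(200,30,240,270),2.2)
E
```

```text
time: 22.8
tool_pos: [584.3, -9.0, 164.7]
eef_rot: [-1.623, -2.394, -0.237]
force: [0.2, -0.7, -1.2]
gripper_width: 0.278
t 22.8 tcp [584.3  -9.  164.7] x [-0.355  0.89   0.286] z [-0.105  0.266 -0.958] F [ 0.25 -0.7  -1.21] w 0.278 j [-0.27  0.59  1.34  0.23  1.4  -0.71]
```

View pics/w15.png

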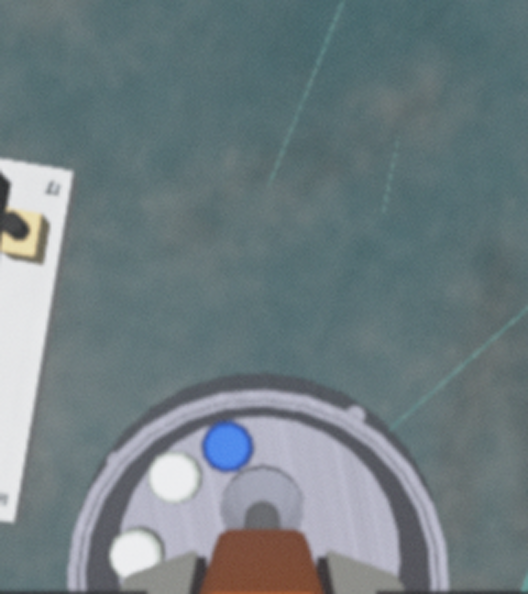

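```bash
python3 cen.py $(python3 -c "print(30+389/2.2, 30+465/2.2)"); python3 - <<'E'
from h import *
im=cv2.imread('pics/w15.png')
E
```

```text
pot centre d -10.6 foot d 13.3 foot-pot along u 24.0
```

Foot is at +24 mm with no slip in the pads. Next full circle.

```bash
python3 -m crank '-1.6 8.4 -0.5 0 0 0 0.2;-6.1 15.6 -1.8 0 0 0 0.2;-13 20.3 -3.9 0 0 0 0.2;-21.1 22 -6.3 0 0 0 0.2;-29.1 20.3 -8.7 0 0 0 0.2;-36 15.6 -10.8 0 0 0 0.2;-40.5 8.4 -12.1 0 0 0 0.2;-42.2 0 -12.6 0 0 0 0.2;-40.5 -8.4 -12.1 0 0 0 0.2;-36 -15.6 -10.8 0 0 0 0.2;-29.1 -20.3 -8.7 0 0 0 0.2;-21.1 -22 -6.3 0 0 0 0.2;-13 -20.3 -3.9 0 0 0 0.2;-6.1 -15.6 -1.8 0 0 0 0.2;-1.6 -8.4 -0.5 0 0 0 0.2;0 0 0 0 0 0 0.2'; python3 - <<'E'
import st
from h import *
show('wrist','w16',(200,30,240,270),2.2)
E
```

```text
time: 24.45
tool_pos: [584.5, -9.2, 164.8]
eef_rot: [-1.624, -2.395, -0.237]
force: [1.4, -0.4, -1.9]
gripper_width: 0.28
t 24.45 tcp [584.5  -9.2 164.8] x [-0.355  0.89   0.285] z [-0.105  0.265 -0.959] F [ 1.36 -0.36 -1.93] w 0.28 j [-0.27  0.59  1.34  0.23  1.4  -0.71]
```

View pics/w16.png

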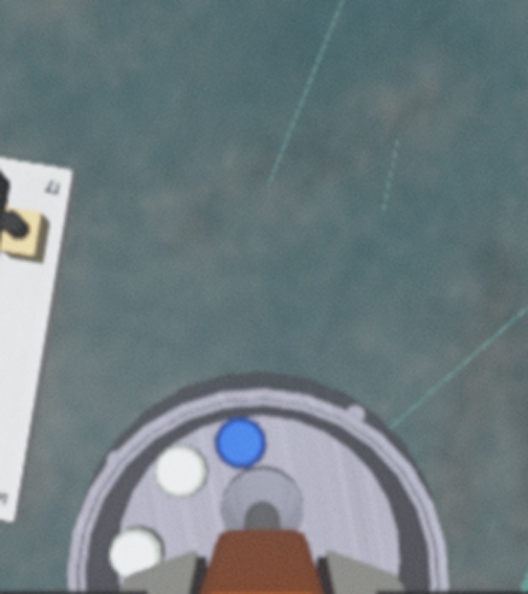

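```bash
python3 -m crank '-2.6 7.8 -0.8 0 0 0 0.2;-7.4 15.3 -2.2 0 0 0 0.2;-14.6 20.2 -4.4 0 0 0 0.2;-23 22 -6.9 0 0 0 0.2;-31.4 20.2 -9.4 0 0 0 0.2;-38.6 15.3 -11.6 0 0 0 0.2;-43.3 7.8 -13 0 0 0 0.2;-45 -1 -13.5 0 0 0 0.2;-43.3 -9.8 -13 0 0 0 0.2;-38.6 -17.3 -11.6 0 0 0 0.2;-31.4 -22.2 -9.4 0 0 0 0.2;-23 -24 -6.9 0 0 0 0.2;-14.6 -22.2 -4.4 0 0 0 0.2;-7.4 -17.3 -2.2 0 0 0 0.2;-2.6 -9.8 -0.8 0 0 0 0.2;-1 -1 -0.3 0 0 0 0.2'; python3 - <<'E'
import st
from h import *
show('wrist','w17',(200,30,240,270),2.2)
E
```

```text
time: 26.1
tool_pos: [583.0, -10.3, 164.4]
eef_rot: [-1.623, -2.393, -0.236]
force: [-0.6, -0.2, -1.6]
gripper_width: 0.279
t 26.1 tcp [583.  -10.3 164.4] x [-0.354  0.89   0.286] z [-0.107  0.266 -0.958] F [-0.59 -0.2  -1.56] w 0.279 j [-0.28  0.59  1.34  0.23  1.4  -0.71]
```

```bash
python3 -m crank '-1.7 8.8 -0.5 0 0 0 0.2;-6.4 16.3 -1.9 0 0 0 0.2;-13.6 21.2 -4.1 0 0 0 0.2;-22 23 -6.6 0 0 0 0.2;-30.5 21.2 -9.1 0 0 0 0.2;-37.6 16.3 -11.3 0 0 0 0.2;-42.4 8.8 -12.7 0 0 0 0.2;-44.1 0 -13.2 0 0 0 0.2'; python3 - <<'E'
import st
from h import *
show('wrist','w18',(200,30,240,270),2.2)
E
```

```text
time: 26.95
tool_pos: [599.4, -55.1, 164.5]
eef_rot: [-1.625, -2.392, -0.237]
force: [0.2, 0.4, -1.4]
gripper_width: 0.278
t 26.95 tcp [599.4 -55.1 164.5] x [-0.353  0.891  0.286] z [-0.106  0.266 -0.958] F [ 0.15  0.44 -1.38] w 0.278 j [-0.34  0.63  1.26  0.22  1.45 -0.76]
```

View pics/w17.png

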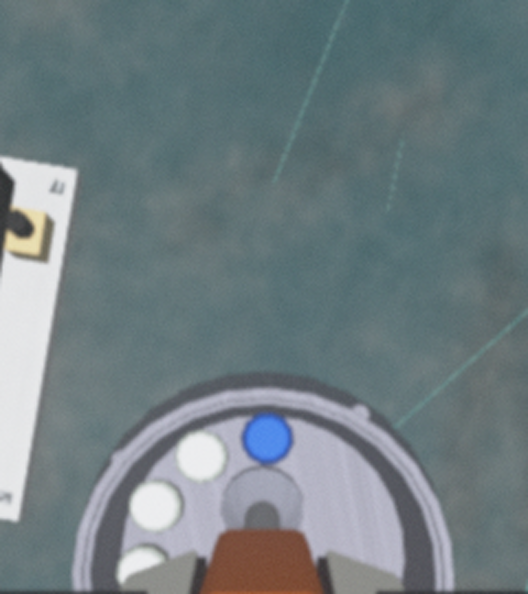

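View pics/w18.png

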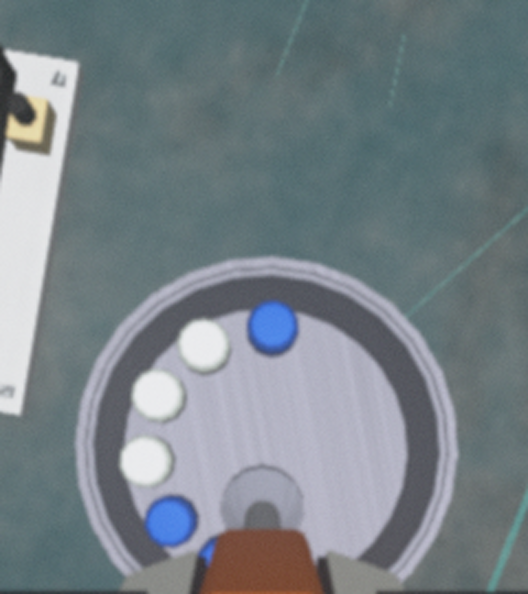

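```bash
python3 cen.py $(python3 -c "print(30+258/2.2, 30+465/2.2)")
```

```text
pot centre d 37.2 foot d 13.5 foot-pot along u -23.8
```

The opposite side measures −23.8 mm, so the circles are well centred: 3.5 clean ones plus the earlier wide ones. The blue and white beads are clearly displaced and all lie in the pot. Recentring and lifting out.

```bash
python3 -m crank '7 0 2.2 0 0 0 0.2;15 0 4.5 0 0 0 0.2;22 0 6.6 0 0 0 0.2;22 0 6.6 0 0 0 0.2;23.5 0 2 0 0 0 0.2;26 0 -6 0 0 0 0.2;30 0 -20 0 0 0 0.2;35 0 -37 0 0 0 0.2;40 0 -54 0 0 0 0.2;45 0 -71 0 0 0 0.2;49 0 -83 0 0 0 0.2;50.5 0 -89 0 0 0 0.2;50.5 0 -89 0 0 0 0.2'; python3 - <<'E'
import st
from h import *
show('wrist','w19');show('scene','s19',(220,100,200,150),4)
E
```

```text
time: 28.3
tool_pos: [591.9, -32.9, 265.1]
eef_rot: [-1.625, -2.395, -0.238]
force: [0.1, -0.1, -2.3]
gripper_width: 0.282
t 28.3 tcp [591.9 -32.9 265.1] x [-0.354  0.891  0.285] z [-0.104  0.265 -0.959] F [ 0.13 -0.06 -2.33] w 0.282 j [-0.31  0.54  1.14  0.22  1.64 -0.69]
```

View pics/w19.png

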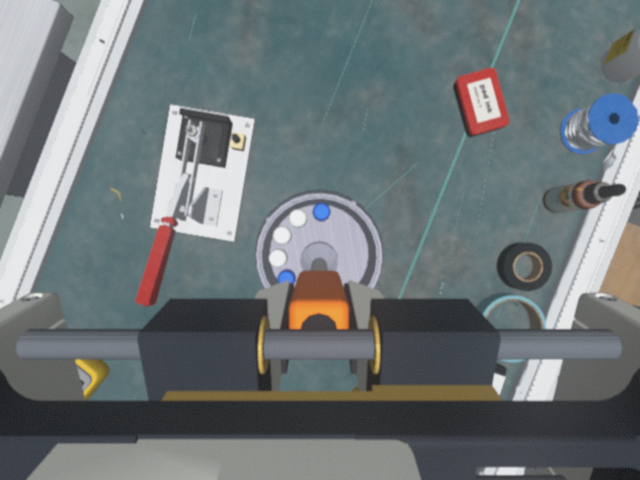

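View pics/s19.png

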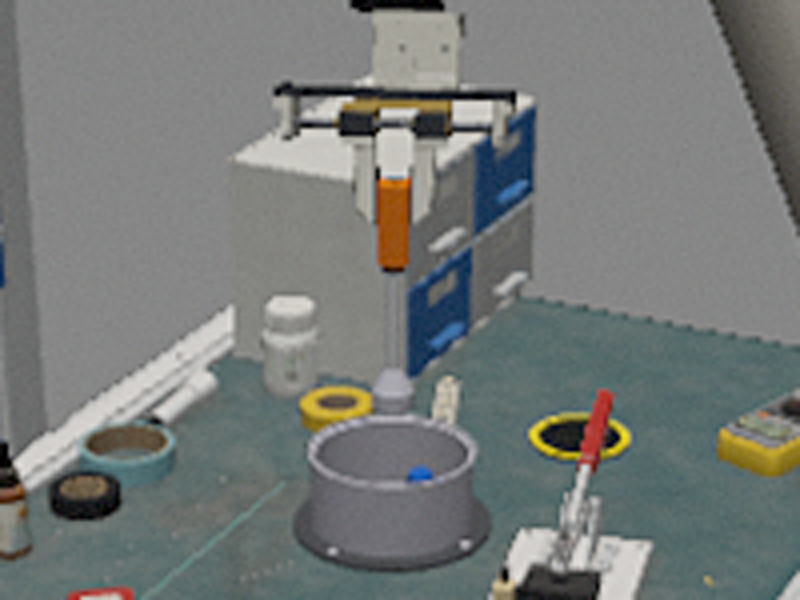

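The stirrer is clear of the pot and vertical, and the beads are in the pot. Moving above the mat.

```bash
python3 -m crank '-5 -5 -1.5 0 0 0 0.2;-17 -15 -5.1 0 0 0 0.2;-34 -31 -10.2 0 0 0 0.2;-51 -46 -15.3 0 0 0 0.2;-68 -62 -20.4 0 0 0 0.2;-85 -77 -25.5 0 0 0 0.2;-102 -93 -30.5 0 0 0 0.2;-119 -108 -35.6 0 0 0 0.2;-136 -124 -40.7 0 0 0 0.2;-151 -137 -45 0 0 0 0.2;-162 -147 -48.5 0 0 0 0.2;-168 -153 -50.3 0 0 0 0.2;-170 -154.4 -50.9 0 0 0 0.2;-170 -154.4 -50.9 0 0 0 0.2'; python3 - <<'E'
import st
from h import *
show('wrist','w20');show('scene','s20',(240,100,200,150),4)
E
```

```text
time: 29.8
tool_pos: [513.6, -254.6, 264.4]
eef_rot: [-1.624, -2.393, -0.238]
force: [-0.1, -0.0, -1.0]
gripper_width: 0.278
t 29.8 tcp [ 513.6 -254.6  264.4] x [-0.354  0.89   0.286] z [-0.106  0.266 -0.958] F [-0.14 -0.02 -1.02] w 0.278 j [-0.67  0.55  1.12  0.14  1.72 -1.05]
```

View pics/w20.png

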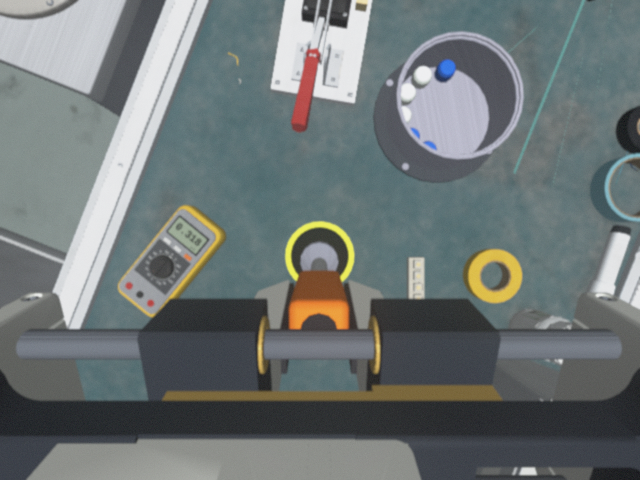

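View pics/s20.png

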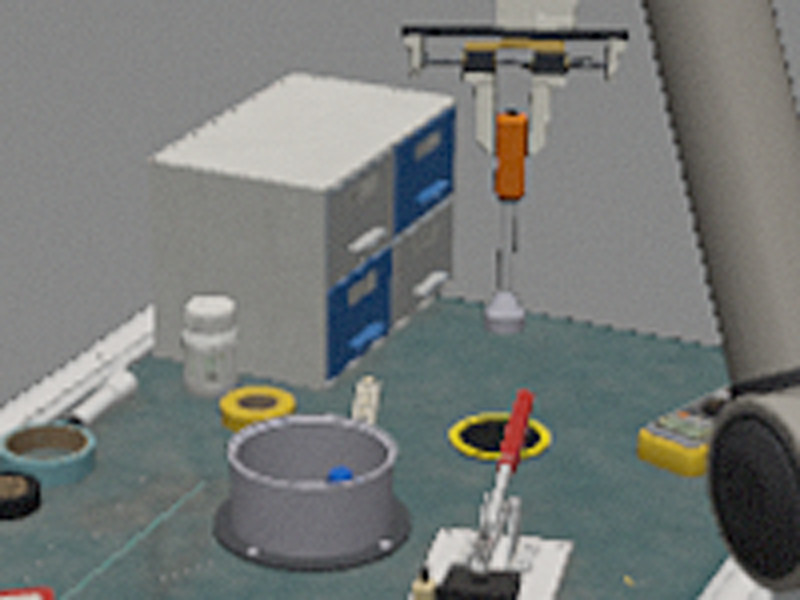

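```bash
python3 - <<'E'
import sys; sys.argv=['x','185.5','241.4']
from cen import *
m=solve(221,45,4); f=solve(242.5,18,125)
print('mat d',m,'foot d',f)
c=s['tool_pos']+U*m
print('mat lateral', [ (onz('wrist',q,258,4,po)-s['tool_pos'])@V for q in(285,354)], 'foot lateral',[(onz('wrist',q,262,125,po)-s['tool_pos'])@V for q in(300.5,339)])
E
```

```text
pot centre d 22.7 foot d 12.7 foot-pot along u -9.9
mat d 12.299084538499901 foot d 12.27916855321965
mat lateral [np.float64(-43.63951997117119), np.float64(46.69312276770849)] foot lateral [np.float64(-16.826036988877856), np.float64(19.58134069055623)]
```

Both mat and foot come out at 12.3 mm along u and about 1.5 mm laterally, so the foot is over the mat's centre. The mat width measures 90 mm, as given. Lowering.

```bash
python3 -m crank '-4 0 13 0 0 0 0.2;-9 0 30 0 0 0 0.2;-14 0 47 0 0 0 0.2;-19 0 63 0 0 0 0.2;-23 0 77 0 0 0 0.2;-26 0 87 0 0 0 0.2;-28 0 94 0 0 0 0.2;-29 0 97 0 0 0 0.2;-29.6 0 98.7 0 0 0 0.2;-29.6 0 98.7 0 0 0 0.2'; python3 - <<'E'
import st
from h import *
show('wrist','w21');show('scene','s21',(300,130,160,120),5)
E
```

```text
time: 30.9
tool_pos: [513.9, -254.8, 161.7]
eef_rot: [-1.624, -2.394, -0.237]
force: [1.3, 0.1, -1.4]
gripper_width: 0.278
t 30.9 tcp [ 513.9 -254.8  161.7] x [-0.354  0.891  0.286] z [-0.105  0.265 -0.958] F [ 1.31  0.07 -1.42] w 0.278 j [-0.67  0.62  1.28  0.14  1.49 -1.08]
```

View pics/s21.png

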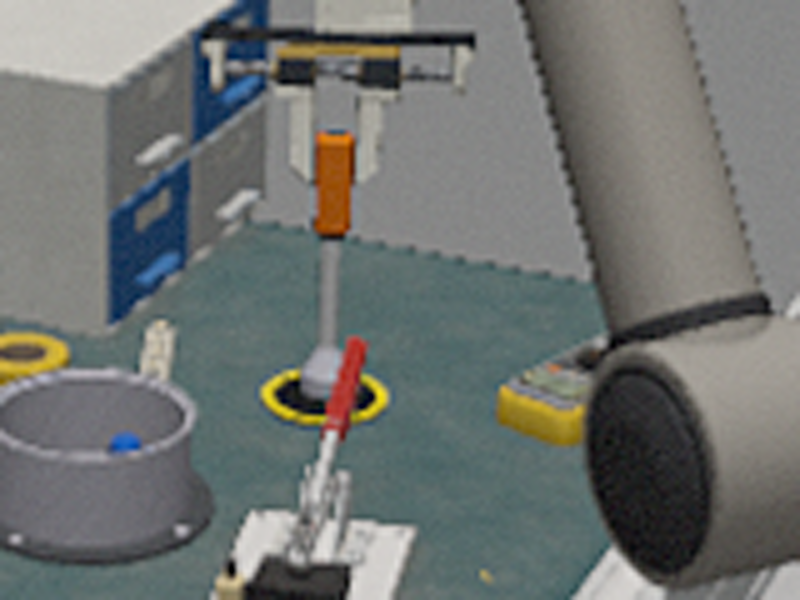

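View pics/w21.png

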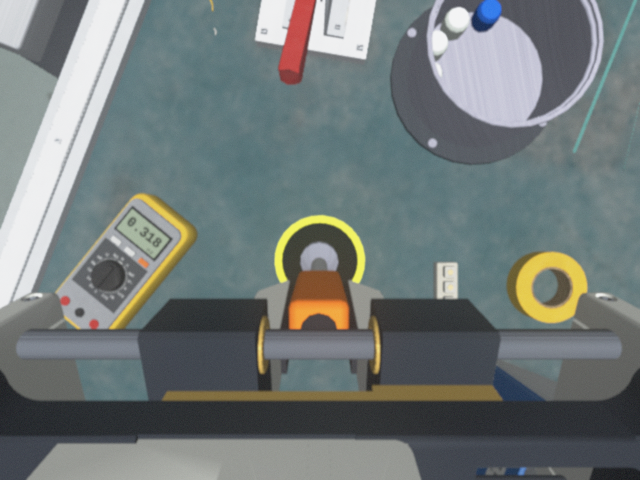

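```bash
python3 -m crank '-0.3 0 1 0 0 0 0.2;-0.6 0 2 0 0 0 0.2;-0.9 0 3 0 0 0 0.2;-0.9 0 3 0 0 0 0.2'; python3 st.py
```

```text
time: 31.4
tool_pos: [513.8, -254.9, 158.8]
eef_rot: [-1.624, -2.394, -0.237]
force: [-0.5, 0.4, 2.1]
gripper_width: 0.282
t 31.4 tcp [ 513.8 -254.9  158.8] x [-0.354  0.891  0.286] z [-0.105  0.265 -0.958] F [-0.46  0.44  2.13] w 0.282 j [-0.67  0.63  1.28  0.14  1.49 -1.08]
```

```bash
python3 -m crank '-0.2 0 0.6 0 0 0 0.2;-0.3 0 1 0 0 0 0.2;-0.3 0 1 0 0 0 0.2'; python3 - <<'E'
import st
from h import *
show('wrist','w22')
E
```

```text
time: 31.7
tool_pos: [513.8, -254.9, 158.7]
eef_rot: [-1.624, -2.394, -0.237]
force: [-2.4, 1.9, 8.9]
gripper_width: 0.279
t 31.7 tcp [ 513.8 -254.9  158.7] x [-0.354  0.891  0.285] z [-0.105  0.265 -0.959] F [-2.4   1.88  8.85] w 0.279 j [-0.67  0.63  1.28  0.14  1.49 -1.08]
```

View pics/w22.png

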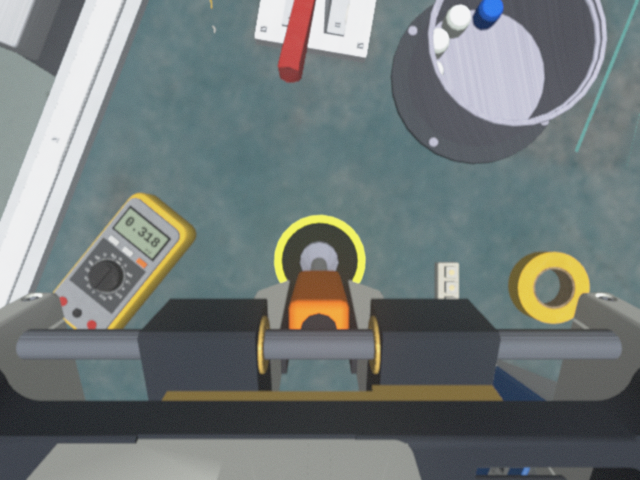

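The foot is firmly on the mat (9 N) and centred. Relaxing slightly and opening.

```bash
python3 -m crank '0.3 0 -1 0 0 0 0.2;0.3 0 -1 0 0 0 0.35;0.3 0 -1 0 0 0 0.6;0.3 0 -1 0 0 0 0.6;0.3 0 -1 0 0 0 0.6;0.3 0 -1 0 0 0 0.6;0.3 0 -1 0 0 0 0.6' 10; python3 - <<'E'
import st
from h import *
show('wrist','w23')
E
```

```text
time: 32.45
tool_pos: [513.7, -254.8, 158.2]
eef_rot: [-1.624, -2.393, -0.237]
force: [0.7, 0.5, 0.7]
gripper_width: 0.597
t 32.45 tcp [ 513.7 -254.8  158.2] x [-0.354  0.89   0.286] z [-0.106  0.266 -0.958] F [0.66 0.48 0.73] w 0.597 j [-0.67  0.63  1.28  0.14  1.49 -1.08]
```

View pics/w23.png

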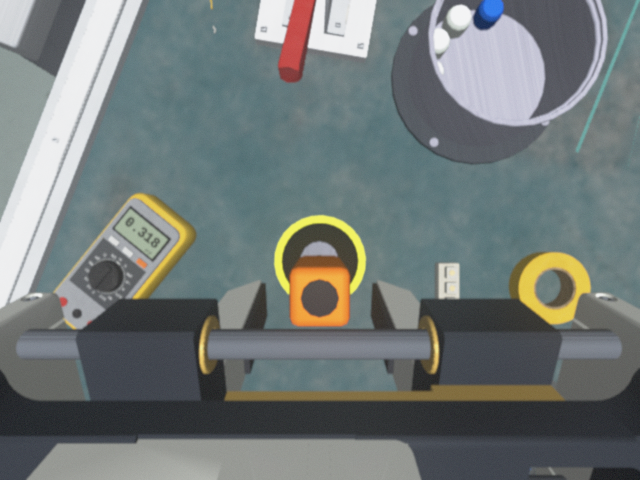

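Let go, the stirrer settled and its top moved to row 298. Backing the fingers off along the tool axis and checking.

```bash
python3 -m crank '0 0 -4 0 0 0 0.6;0 0 -12 0 0 0 0.6;0 0 -25 0 0 0 0.6;0 0 -45 0 0 0 0.6;0 0 -65 0 0 0 0.6;0 0 -85 0 0 0 0.6;0 0 -100 0 0 0 0.6;0 0 -110 0 0 0 0.6;0 0 -110 0 0 0 0.6'; python3 - <<'E'
import st
from h import *
show('wrist','w24');show('scene','s24',(300,130,160,120),5)
E
```

```text
time: 33.4
tool_pos: [525.8, -284.7, 265.2]
eef_rot: [-1.626, -2.396, -0.237]
force: [-0.5, -0.6, 0.6]
gripper_width: 0.596
t 33.4 tcp [ 525.8 -284.7  265.2] x [-0.354  0.891  0.283] z [-0.103  0.264 -0.959] F [-0.54 -0.6   0.63] w 0.596 j [-0.7   0.61  1.02  0.14  1.76 -1.07]
```

View pics/w24.png

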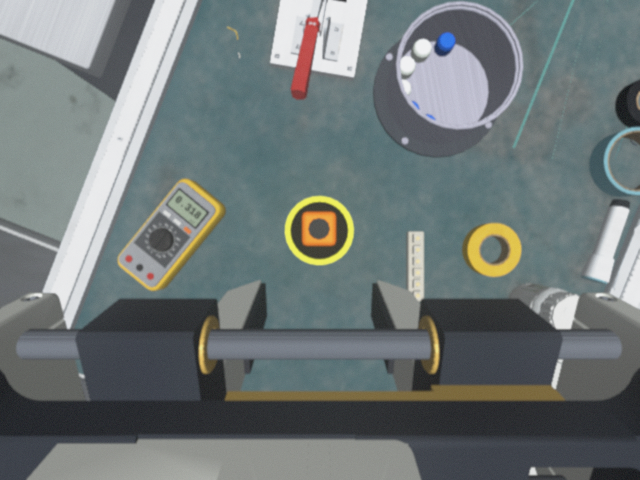

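View pics/s24.png

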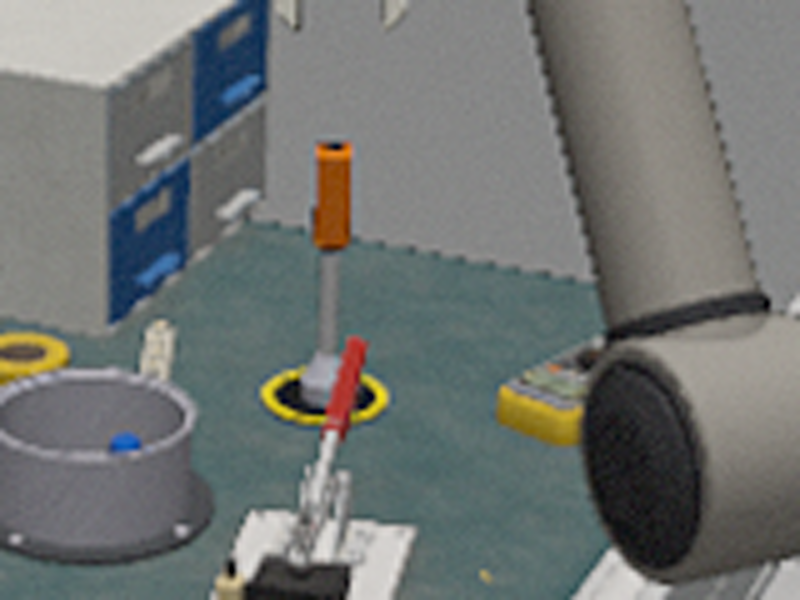

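```bash
python3 - <<'E'
from h import *
s=arm.get_state();po=(s['tool_pos'],s['eef_rot'])
print('stirrer top',onz('wrist',319,228.5,194,po).round(1),'mat',onz('wrist',319.5,230,4,po).round(1))
print(arm.job_done())
E
```

```text
stirrer top [ 510.4 -245.4  194. ] mat [ 509.6 -241.     4. ]
the job is handed in; nothing more can be done
None
```

The job is handed in at about 33 s of the 72 s allowed; no verdict is reported, so I can't say for certain that every step counted.

**What I did**
- I tipped the stirrer up about its foot. It stuck in the pads near the end, leaning about 17° with the foot edge about 9 mm off the table. I tilted the tool to bring it upright, set it down and let it stand free.
- I took it again by the top end of its grip, carried it to the pot and stirred. Then I stood it on the mat and let go.

**Stirring**
- About three circles at 34–38 mm tool radius came first. Twice the beads swung the foot inward in the pads, by about 20 mm each time, so those were not clean; I uprighted it after each.
- About 3.5 clean circles followed at roughly 22–24 mm radius. I measured +24.0 and −23.8 mm on two opposite sides. The foot was about 3 mm off the floor by my estimate.

**Last checks**
- **Stirrer:** it stands free on the mat. Its top is within about 5 mm of the mat's centre, which fits an upright stance. It had been leaning a few degrees when I let go and settled on its own.
- **Beads:** all six were seen in the pot after I lifted the stirrer out. They were clearly mixed round, with blue and white both moved well away from where they started.
- **Bystanders:** I saw no sign that any had moved; I did not measure them.
- **Camera disagreement:** the top and wrist cameras disagreed by about 5 mm on the stirrer and the mat. I centred the foot by comparing it with the pot or mat in the same wrist picture.

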